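# Hang the lift-off door of the curing cabinet and shut it

## Task

Take the cabinet door from its sloping rest, hold it upright and opened well away from the front, and lower both hinge knuckles fully onto the cabinet's two hinge pins, letting go only once it is seated. Then swing the door fully shut against the front and leave it hanging so. Do not push the jars, tin, bowl and sanding block about.

Things in the scene. Friction and masses are not known exactly. Their poses are not given: they have to be found in the camera images.
- cabinet: Small plywood curing cabinet, fixed to the table, 120 deep (x) x 160 wide (y) x 196 mm tall, lacquer samples on its two shelves. Origin: centre of its underside; z up. Its open front is the plane x = -60 mm and faces its own -x, towards the robot. On the front's +y (left, seen from the robot) edge stand two upright steel hinge pins.
- roof_lip (a point): Middle of the lower front edge of a lip of the cabinet's roof, (-85, -30, 186) mm in the cabinet frame. The lip juts 25 mm out of the front, 10 mm thick, 100 mm long (y -80 to +20). It hangs 6 mm over the shut door, so the door cannot be lowered on while closed or nearly so; with the door opened 45 to 110 deg the way down is free.
- pin_lower (a point): Foot of the lower hinge pin, on the flat 16 mm round shoulder where the lower knuckle seats, 40 mm above the table; (-69, 72, 40) mm in the cabinet frame. The pin is 8 mm in diameter and stands 22 mm up from here, tapering over its top 5 mm.
- pin_upper (a point): Foot of the upper hinge pin, on its shoulder, 90 mm straight above the lower one. Pin 8 mm in diameter, 16 mm tall, tapering over its top 5 mm. The bracket under it reaches 12 mm down from here, so the lower knuckle cannot come down past it: bring the door in sideways about 30 mm above its seat, then lower it.
- strike (a point): Point of the cabinet where the door's free_edge point lies when the door is fully shut; (-69, -69, 100) mm in the cabinet frame.
- door: Loose wooden door, 10 thick (x) x 132 wide (y) x 160 mm tall (z), about 0.2 kg. Origin: middle of its lower edge, mid-thickness. -x is the outer face (slots, brass knob), +y the hinge edge with two steel knuckles. Shut, its axes agree with the cabinet's; opening turns it clockwise seen from above. Hung, it swings freely, lower edge 20 mm and top edge 180 mm above the table.
- door_top (a point): Middle of the door's top edge, (0, 0, 160) mm in the door frame; axes as the door's. At the start the door lies on the rest, outer face down towards the robot, its z axis leaning 25 deg from vertical towards the robot. Here it is free to be pinched across its 10 mm thickness, to 50 mm down from the edge, by a tool tilted to lie in the door's plane.
- door_knob (a point): Outer end of the brass knob, 16 mm across, 13 mm off the outer face; (-18, -52, 80) mm in the door frame.
- knuckle_lower (a point): Centre of the lower end of the lower knuckle's bore, at (0, 75, 20) mm in the door frame. Knuckle: tube along the door's z, 17 mm outside, 22 mm long, through bore 10.5 mm. Seated, it coincides with pin_lower.
- knuckle_upper (a point): Centre of the lower end of the upper knuckle's bore, at (0, 75, 110) mm in the door frame; same tube. Seated, it coincides with pin_upper.
- free_edge (a point): Middle of the door's free edge, at (0, -66, 80) mm in the door frame.
- rest: Fixed metal rest on which the door starts, base 130 x 130 mm; origin on the table. Two bars 60 mm apart carry the outer face up to 95 mm from the lower edge; a ledge with a 10 mm lip holds the lower edge. The door lifts out along its own z axis. The rest's -x points towards the robot, the way the door leans.
- jar_indigo: Bystander: screw jar with a red lid, 52 mm across, 70 tall; origin at the centre of its underside.
- jar_ochre: Bystander: screw jar with a pale lid, 42 mm across, 54 tall; origin at the centre of its underside.
- bowl: Bystander: small bowl, black outside and red inside, 114 mm across, 56 tall; origin at the centre of its underside.
- tin: Bystander: red and black tin, 73 mm across, 78 tall; origin at the centre of its underside.
- sanding_block: Bystander: grey sanding block, 48 x 74 x 28 mm; origin at the centre of its underside.

How it is judged (in metres and radians):
On the way:
1. both knuckles seated on their pins (within 5 mm of the shoulders) while the door is still held (distance between knuckle_lower and pin_lower below 0.005 m and distance between knuckle_upper and pin_upper below 0.005 m and contact force between the fingers and door above 1 N), for 0.05 s.
At the end, for the whole second after the job is handed in: Both knuckles sit on their pins (each knuckle site within 5 mm of its pin's foot), the door is shut (free_edge within 12 mm of strike) and at rest (distance between knuckle_lower and pin_lower below 0.005 m and distance between knuckle_upper and pin_upper below 0.005 m and distance between free_edge and strike below 0.012 m and linear speed of door below 0.03 m/s); the robot touches nothing.
It fails at once if a bystander (either jar, bowl, tin, sanding block) moved more than 30 mm or tipped over (distance of any of jar_indigo, jar_ochre, bowl, tin, sanding_block from where it was at the start of the episode above 0.03 m or angle between any of jar_indigo, jar_ochre, bowl, tin, sanding_block's own z axis and vertical above 0.5 rad).
It also fails if it takes over 61 s, if anything falls off the work surface, if the arm or the gripper's body presses on something with over 40 N, if the wrist force passes 120 N, or if a joint passes its speed limit or range.

## Robot

A 6-joint arm with a two-finger parallel gripper is mounted at the origin on a cart in front of the work surface, level with it; the furniture and walls round the work are solid. World frame = base frame: x ahead of the robot, y to its left, z up, the work surface at z = 0. Lengths are in mm, angles in rad, forces in N, time in s.
With the tool pointing down it reaches from about 350 to 775 mm from the base axis. Payload 7.3 kg.
Tool frame: the origin (TCP) lies at the very end of the fingers, on their centre line; the grasp point (between the pads) lies 19 mm behind it; x points along the fingers, z is the direction in which the jaws open and shut, and the axes are right-handed (so a half turn about x gives the same grasp; the last joint's range is limited). The gripper opens to 92 mm and grips with 3 to 60 N. Pads are 19 mm wide; open, the fingers measure 130 mm over their backs; the gripper's body (75 mm by 190 mm) begins 47 mm behind the grasp point.
Start: joints at [1.103, 0.342, 1.524, -0, 1.275, -0.146], TCP at [166.03, 498.075, 226.741] pointing down, gripper open.
Joint ranges: [-2.53, 2.53], [-0.77, 2.02], [0.04, 2.7], [-1, 4.14], [0.28, 2.66], [-3.11, 3.11]. Speed limits (rad/s): [2.57, 2.57, 3.14, 3.14, 3.14, 3.14].

## Interface

Orientations are given as [roll, pitch, yaw] about the fixed x, y, z axes, in that order (R = Rz(yaw) Ry(pitch) Rx(roll)).
In Python, from plant import * gives the robot as it stands.
- The arm moves only by the shell command python3 -m creep 'ROWS'. ROWS is JSON, a list of rows, each an object of numbers: "tx", "ty", "tz": the shift along the tool's x, y, z in cm; "wx", "wy", "wz": the turn, a rotation vector about the tool's x, y, z in rad; "gripper": the closure, from -1 (fully open) to 1 (shut). A call has 1 to 8 rows; each row is the pose to reach, as a shift and turn from the pose commanded when the call began, along the tool's axes at that moment; what a row does not reach only later rows make up. A row lasts 1/12 s, in which the tool goes at most 41.7 mm and 7.16 degrees, less where a joint would pass 70% of its speed; a pose out of reach is approached as far as the arm can. A call with a gripper value outside its range is refused whole. The fingers move at their own pace and stop on an object; the grip force is fixed at half the most. Time passes only in rows, so rows that repeat a pose let the fingers close. It gives the time, the measured TCP pose, the force and the opening at its end, in the units of the state.
- get_obs(): the state, without advancing time (a new reading comes with each control period).
- capture(name): name is "scene" or "side" or "wrist"; returns a dict with "frame" (480x640x3 uint8, red, green, blue), "z_map" (480x640 float32, mm along the optical axis (not along the pixel's ray), 0 where there is no reading), "vertical_fov" (degrees; the focal length in pixels is half the picture's height over the tangent of half this angle, whatever the lens; pixels are square), "cx", "cy" (the principal point, pixels), "k1" (the pictures are not rectified: a ray, as slopes to the right and down, at radius r is drawn at 1 + k1 r^2 times it, then the intrinsics apply), "xyz" and "rotation" of the camera in the world. Camera axes: x right, y down, z forward; pixel columns grow to the right and rows downward; lengths in mm; the calibration is good to about 2 mm. A picture is of the moment at which its call begins.
- close_job(): hands the job in, once; it reports no verdict.
The state is a dict: "time": time; "joint_positions": joint angles; "dq": joint speeds; "tau": joint torques, N m; "tool_pos": TCP position; "tcp_rot": TCP orientation; "contact_force": force on the tool from outside, world axes, zero at the start; "moment": the same for the moment, N m; "grip_width": finger opening in mm.
Only numpy, scipy, OpenCV 4.12 (cv2) and the standard library are available. Lean on these libraries where they do the work, as an engineer would, in place of code of your own. Each camera call takes 0.05 s, during which the arm holds its last target.

## Working session

There is one attempt and no reset: what is moved stays moved. The work goes in short steps, Python scripts to look and compute and a shell command to move; the robot and the scene stay as the last step left them, time stands still between calls to the robot, and variables do not carry over. Pictures are saved under pics/ and viewed, and the job is handed in when it is done.

```bash
mkdir -p pics; ls; cat > h.py <<'E'
from plant import *
import numpy as np, cv2, sys
from scipy.spatial.transform import Rotation as Ro
def cap(n,fn=None):
    c=capture(n)
    if fn: cv2.imwrite('pics/'+fn+'.png',c['frame'][:,:,::-1])
    np.savez('/tmp/'+(fn or n)+'.npz',**{k:np.array(v) for k,v in c.items()})
    return c
E
python3 - <<'E'
from h import *
print(get_obs())
for n in ('scene','side','wrist'):
    c=cap(n,n+'0'); print({k:v for k,v in c.items() if k not in('frame','z_map')})
E
```

```text
pics
{'time': 0.0, 'joint_positions': array([ 1.10300361e+00,  3.42760177e-01,  1.52502489e+00, -5.82896778e-05,
        1.27538891e+00, -1.45974924e-01]), 'dq': array([-0.0010821 ,  0.00064571, -0.00117388,  0.00055927, -0.00104572,
       -0.00019542]), 'tau': array([ 3.02220242e-04, -4.31239736e+01, -2.44219333e+01,  7.17246160e-02,
        5.61169500e-02, -1.78033547e-04]), 'tool_pos': array([165.84930494, 497.68261963, 226.02277396]), 'tcp_rot': array([ 3.03085059,  1.56921401, -2.00333917]), 'contact_force': array([ 0.12158106,  0.06022476, -0.36091429]), 'moment': array([-0.00041166,  0.07521837,  0.05093243]), 'grip_width': 91.67586242336498}
{'vertical_fov': 43.55241032986101, 'cx': 319.38246373492586, 'cy': 248.3363425750282, 'k1': -0.06777931913422723, 'xyz': array([  38.40979989, 1086.60496467,  948.00462892]), 'rotation': array([-2.22501921,  0.00894041, -2.56344038])}
{'vertical_fov': 57.6531989372777, 'cx': 317.93657833542136, 'cy': 236.94151721622276, 'k1': -0.0009963394838697105, 'xyz': array([ 263.38061373, -510.83888081,  706.16965298]), 'rotation': array([-2.17516542,  0.00581434, -0.45326575])}
{'vertical_fov': 65.15536995521394, 'cx': 317.711497408084, 'cy': 236.6838793810968, 'k1': -0.007701818059231948, 'xyz': array([ 91.5144273 , 522.40509963, 384.05713054]), 'rotation': array([2.85005084e+00, 2.36834216e-03, 1.24817613e+00])}
```

View pics/scene0.png

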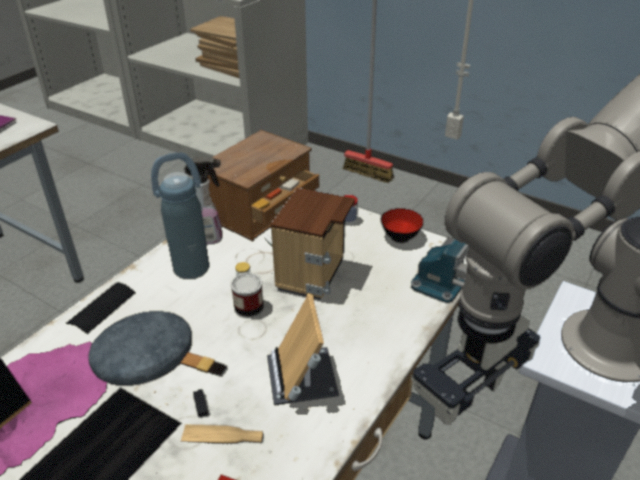

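View pics/side0.png

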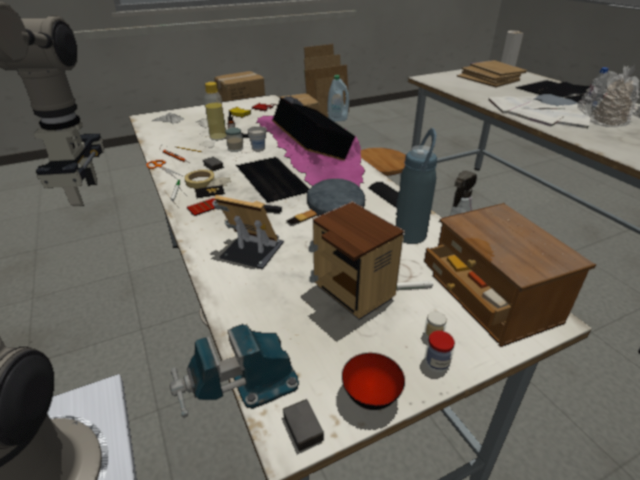

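View pics/wrist0.png

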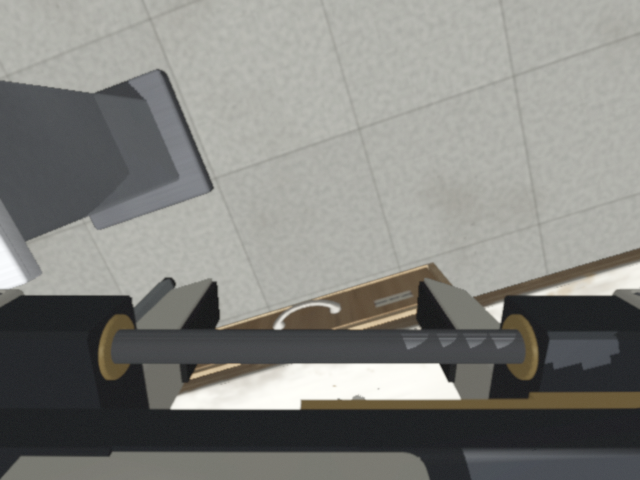

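The scene view shows the cabinet at about (310,240) with hinge brackets near (317,260) and (317,288). The door on its rest is at about (300,350). In the side view the cabinet is at (358,260), the rest and door at (248,230), the bowl at (373,380), the red-lid jar at (440,350), the pale-lid jar at (436,325), and the sanding block at (303,424). Next I'll zoom in and build point clouds.

```bash
cat >> h.py <<'E'
def load(fn): return dict(np.load('/tmp/'+fn+'.npz'))
def intr(c):
    f=240/np.tan(np.radians(float(c['vertical_fov']))/2)
    K=np.array([[f,0,float(c['cx'])],[0,f,float(c['cy'])],[0,0,1]])
    return K,np.array([float(c['k1']),0,0,0]),Ro.from_euler('xyz',c['rotation']).as_matrix(),np.array(c['xyz'],float)
def ray(c,uv):
    K,d,R,t=intr(c)
    n=cv2.undistortPointsIter(np.array(uv,float).reshape(-1,1,2),K,d,None,None,(3,60,1e-9)).reshape(-1,2)
    return t,np.c_[n,np.ones(len(n))]@R.T
def onz(c,uv,z):
    t,D=ray(c,uv); return t+D*((z-t[2])/D[:,2])[:,None]
def cloud(c):
    v,u=np.mgrid[:480,:640]
    t,D=ray(c,np.c_[u.ravel(),v.ravel()])
    z=c['z_map'].reshape(-1,1)
    P=t+D*z; P[z[:,0]<=0]=np.nan
    return P.reshape(480,640,3)
def proj(c,P):
    K,d,R,t=intr(c)
    return cv2.projectPoints(np.array(P,float).reshape(-1,1,3),cv2.Rodrigues(R.T)[0],-R.T@t,K,d)[0].reshape(-1,2)
E
python3 - <<'E'
from h import *
for n,(x,y,w,h) in {'scene0':(220,170,180,240),'side0':(190,180,230,150)}.items():
    c=load(n); P=cloud(c)
    im=c['frame'][y:y+h,x:x+w,::-1]; s=min(800/w,600/h)
    cv2.imwrite('pics/'+n+'z.png',cv2.resize(im,None,fx=s,fy=s,interpolation=cv2.INTER_CUBIC))
    print(n,s)
    # roof plane z~196
    m=(abs(P[...,2]-196)<6)
    k,l,st,ce=cv2.connectedComponentsWithStats(m.astype(np.uint8))
    for i in np.argsort(-st[1:,4])[:4]+1:
        q=P[l==i]; print(st[i],q.mean(0), cv2.minAreaRect(q[:,:2].astype(np.float32)))
E
```

```text
scene0 2.5
[ 271  188   84   49 2511] [669.23691095 161.59190061 195.12650508] ((667.6290893554688, 157.92236328125), (146.92410278320312, 166.9020538330078), 13.240004539489746)
[449   0 191  35 555] [  656.43872892 -1618.30237632   195.7503292 ] ((687.0245361328125, -1615.6319580078125), (827.1036376953125, 58.54301452636719), 0.44656193256378174)
[589 260  51  38 259] [ 38.28557687  48.58502377 195.90434241] ((47.3233642578125, 44.06162643432617), (20.004697799682617, 124.37976837158203), 61.341224670410156)
[161 199  39  19 218] [920.04083164 320.20785275 196.17094766] ((924.84912109375, 313.65234375), (88.0790786743164, 48.81574630737305), 51.69560623168945)
side0 3.4782608695652173
[ 312  201   92   59 2904] [667.13338719 145.48402538 197.21831559] ((666.4357299804688, 156.55453491210938), (147.16317749023438, 163.78684997558594), 13.363138198852539)
[  0 391  53  58 298] [ 72.22394688 -59.68991436 196.46283648] ((73.7641372680664, -54.214969635009766), (82.86222839355469, 16.68076515197754), 46.139503479003906)
[400 172  36  13 176] [920.79869415 271.57503747 196.02322232] ((924.9171752929688, 279.5393981933594), (43.559322357177734, 89.87995147705078), 46.19227600097656)
[162  11  85   8 147] [1124.99955414 3361.54786302  195.8363714 ] ((1146.732177734375, 3360.4013671875), (81.95655822753906, 672.1637573242188), 86.99496459960938)
```

View pics/scene0z.png

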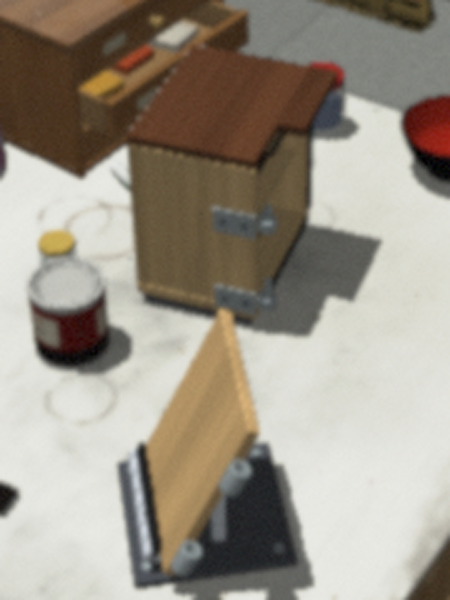

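View pics/side0z.png

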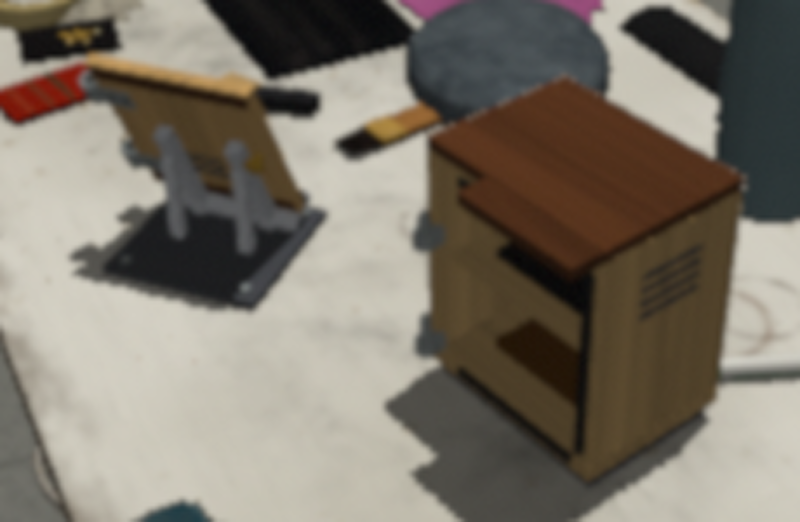

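The scene crop shows the two hinge brackets at crop (265,220) and (265,293), the door's top edge running from (225,312) to (255,430), and its knuckles at (237,475) and (185,555). The side crop shows the same hinge edge at upper left and the pins at crop (430,230) and (430,335). Next step is numbers.

```bash
python3 - <<'E'
from h import *
# cabinet roof corners via colour boundary: scene+side, edge rays on z=196
for n in('scene0','side0'):
    c=load(n);P=cloud(c);f=c['frame'].astype(int)
    m=((P[...,2]>190)&(P[...,2]<203)&(np.hypot(P[...,0]-668,P[...,1]-158)<140)&(f[...,0]-f[...,2]>20)).astype(np.uint8)
    cs,_=cv2.findContours(m,cv2.RETR_EXTERNAL,cv2.CHAIN_APPROX_NONE)
    k=max(cs,key=cv2.contourArea).reshape(-1,2)
    q=onz(c,k,196)
    r=cv2.minAreaRect(q[:,:2].astype(np.float32)); print(n,r)
    ap=cv2.approxPolyDP(k.reshape(-1,1,2),2.5,True).reshape(-1,2)
    print(np.c_[ap,onz(c,ap,196)[:,:2]].round(1))
# door face in scene
c=load('scene0');P=cloud(c);f=c['frame'].astype(int)
m=np.zeros((480,640),bool); 
poly=np.array([[225,320],[248,430],[170,560],[152,460]])/2.5+[220,170]
mm=np.zeros((480,640),np.uint8);cv2.fillPoly(mm,[poly.astype(int)],1)
q=P[mm>0];q=q[~np.isnan(q[:,0])]
ctr=np.median(q,0)
for _ in range(5):
    u,s,v=np.linalg.svd(q-q.mean(0),full_matrices=False);nn=v[2]*np.sign(v[2][0]);ctr=q.mean(0)
    q=q[abs((q-ctr)@nn)<4]
print('door inner face n',nn,'ctr',ctr,len(q),'tilt',np.degrees(np.arcsin(nn[2])),'yaw',np.degrees(np.arctan2(nn[1],nn[0])))
E
```

```text
scene0 ((664.6968994140625, 163.06466674804688), (147.34498596191406, 168.00254821777344), 13.154398918151855)
[[271.  225.  714.1 255.7]
 [322.  236.  598.7 230.2]
 [331.  220.  614.2 169.9]
 [342.  221.  591.9 160.2]
 [354.  198.  616.9  66.2]
 [297.  188.  753.2 100.7]]
side0 ((665.2638549804688, 154.34120178222656), (152.18902587890625, 167.602294921875), 13.300847053527832)
[[313.  218.  606.6 225.3]
 [326.  231.  609.  166.8]
 [321.  237.  589.8 151.6]
 [353.  259.  611.8  57.8]
 [403.  231.  753.5  94.9]
 [353.  202.  719.9 246.9]]
door inner face n [0.66390116 0.61477787 0.42577391] ctr [508.56666291 449.76797702 107.24952264] 1833 tilt 25.199659042001805 yaw 42.79993712667208
```

```bash
python3 - <<'E'
from h import *
for n,(x,y,w,h) in {'scene0':(255,285,90,120),'side0':(190,180,100,90)}.items():
    c=load(n); s=min(800/w,600/h); s=int(s)
    cv2.imwrite('pics/'+n+'zz.png',cv2.resize(c['frame'][y:y+h,x:x+w,::-1],None,fx=s,fy=s,interpolation=cv2.INTER_CUBIC)); print(s)
E
```

```text
5
6
```

View zooms.

View pics/scene0zz.png

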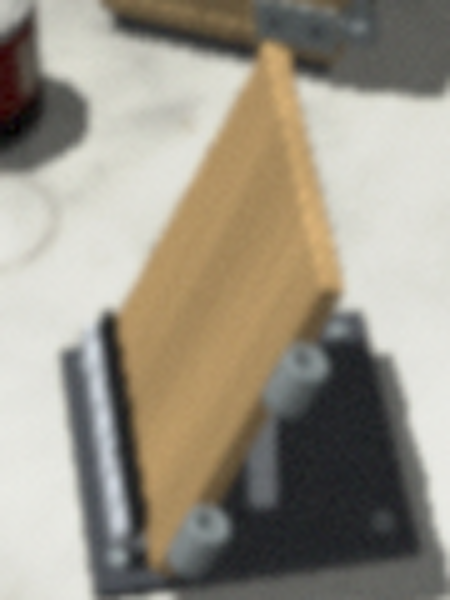

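View pics/side0zz.png

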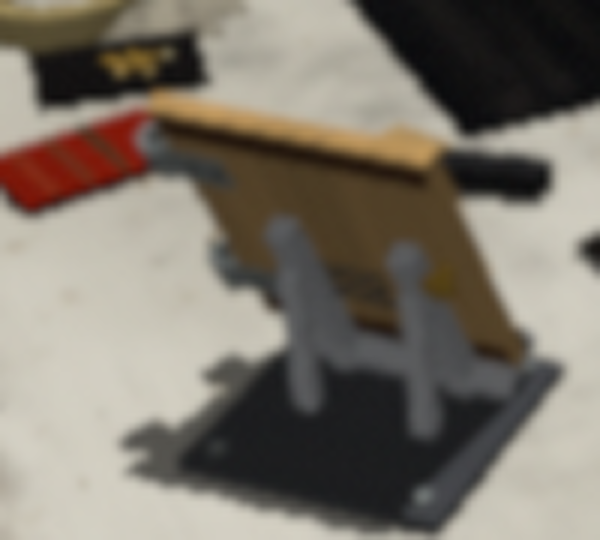

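```bash
python3 - <<'E'
from h import *
c=load('scene0')
n=np.array([0.6639,0.6148,0.4258]);n/=np.linalg.norm(n);ctr=np.array([508.57,449.77,107.25])
h=np.array([n[0],n[1],0]);h/=np.linalg.norm(h)
R=np.c_[n,np.cross([0,0,1],h),np.cross(n,np.cross([0,0,1],h))]
print(R)
uv=np.array([[265,47],[322,293],[290,47],[343,290],[150,570],[118,315]])/5+[255,285]-0.4
t,D=ray(c,uv)
off=[0,0,-10,-10,0,0]
pts=[]
for d,o in zip(D,off):
    s=((ctr-t)@n+o)/(d@n); pts.append(t+s*d)
pts=np.array(pts);print(pts.round(1));print(((pts-ctr)@R).round(1))
# using knuckles: axis at door x=0 (5 below inner face), y=75; tops z=132,42
uvk=np.array([[307,357],[210,522]])/5+[255,285]-0.4
t,D=ray(c,uvk)
for d in D:
    s=((ctr-t)@n-5)/(d@n); p=t+s*d; print(p.round(1),((p-ctr)@R).round(1))
E
```

```text
[[ 0.6638841  -0.67945431 -0.31240957]
 [ 0.61478528  0.73371782 -0.28930472]
 [ 0.4257898   0.          0.90482211]]
[[539.  374.  169.2]
 [449.2 471.1 169.1]
 [532.3 366.6 166.8]
 [446.6 461.5 163.5]
 [500.9 514.5  25.7]
 [585.7 418.7  31.9]]
[[ -0.  -76.3  68.4]
 [ -0.   56.   68.3]
 [-10.  -77.2  70.5]
 [-10.   50.7  66.9]
 [ -0.   52.8 -90.1]
 [  0.  -75.2 -83.3]]
[450.2 479.8 143.2] [-5.  61.7 42.1]
[476.7 507.1  62.5] [ -5.   63.7 -47.1]
```

```bash
cat >> h.py <<'E'
def T(yaw,org):  # yaw deg upright
    return Ro.from_euler('z',yaw,degrees=True).as_matrix(),np.array(org,float)
def draw(c,fn,items,crop,s):
    x,y,w,h=crop
    im=cv2.resize(np.ascontiguousarray(c['frame'][y:y+h,x:x+w,::-1]),None,fx=s,fy=s,interpolation=cv2.INTER_CUBIC)
    for pts,col in items:
        q=((proj(c,pts)-[x,y]+0.5)*s)
        for a in q: cv2.circle(im,tuple(int(v) for v in a),3,col,1)
    cv2.imwrite('pics/'+fn+'.png',im)
CABP=np.array([[60,80,196],[60,-80,196],[-60,80,196],[-85,20,196],[-85,-80,196],[-60,80,0],[-60,-80,0],[-69,72,40],[-69,72,62],[-69,72,130],[-69,72,146]],float)
DOORP=np.array([[5,66,160],[5,-66,160],[-5,66,160],[-5,-66,160],[5,66,0],[5,-66,0],[0,75,132],[0,75,110],[0,75,42],[0,75,20],[-18,-52,80]],float)
E
python3 - <<'E'
from h import *
n=np.array([0.6639,0.6148,0.4258]);n/=np.linalg.norm(n);ctr=np.array([508.57,449.77,107.25])
h=np.array([n[0],n[1],0]);h/=np.linalg.norm(h)
R=np.c_[n,np.cross([0,0,1],h),np.cross(n,np.cross([0,0,1],h))]
o=ctr+R@[-5,-11,-91]; print('door origin',o,'top',o+R@[0,0,160])
np.savez('/tmp/door.npz',R=R,o=o)
Rc,oc=T(13.25,(677.5,161,0))
for nme,crop,s in(('scene0',(240,180,120,230),2.6),('side0',(190,180,220,150),3.6)):
    c=load(nme)
    draw(c,nme+'ov',[(o+DOORP@R.T,(0,0,255)),(oc+CABP@Rc.T,(255,255,0))],crop,s)
E
```

```text
door origin [541.15384754 464.9519069   22.78223939] top [491.16831673 418.66315204 167.55377625]
```

View pics/scene0ov.png

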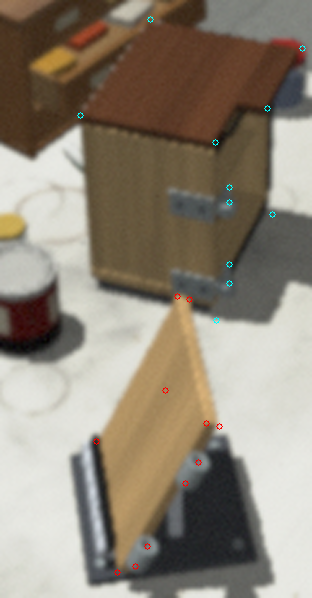

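View pics/side0ov.png

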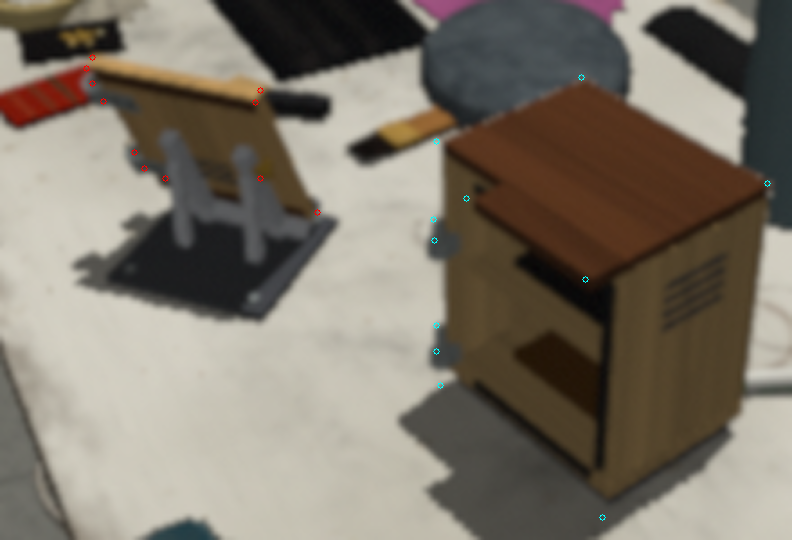

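```bash
cat >> h.py <<'E'
def pose():
    o=get_obs(); return Ro.from_euler('xyz',o['tcp_rot']).as_matrix(),np.array(o['tool_pos']),o
def rel(Rt,pt,R=None,p=None):
    if R is None: R,p,_=pose()
    d=R.T@(np.array(pt)-p)/10; w=Ro.from_matrix(R.T@Rt).as_rotvec()
    print('t cm',d.round(2),'w',w.round(3),'dist',np.linalg.norm(d*10).round(1),'deg',np.degrees(np.linalg.norm(w)).round(1))
def toolR(Rd,s): # tool x=-door z, tool z = s*door x
    x=-Rd[:,2]; z=s*Rd[:,0]; return np.c_[x,np.cross(z,x),z]
E
python3 - <<'E'
from h import *
R,p,o=pose();print(R.round(3))
d=np.load('/tmp/door.npz');Rd,od=d['R'],d['o']
top=od+Rd@[0,0,160]
for s in(1,-1):
    Rt=toolR(Rd,s); print(s,Rt.round(2).tolist()); rel(Rt,top+50*Rd[:,2]); 
    rel(toolR(T(13.25-90,[0,0,0])[0],s),[521,198,165])
E
```

```text
[[-0.001 -0.949  0.316]
 [-0.001  0.316  0.949]
 [-1.     0.    -0.001]]
1 [[0.31, -0.68, 0.66], [0.29, 0.73, 0.61], [-0.9, 0.0, 0.43]]
t cm [  1.33 -32.34   0.91] w [ 0.494 -0.432 -0.11 ] dist 323.8 deg 38.1
t cm [  6.13 -43.17 -17.2 ] w [ 2.589e+00 -1.000e-03  1.000e-03] dist 468.8 deg 148.3
-1 [[0.31, 0.68, -0.66], [0.29, -0.73, -0.61], [-0.9, 0.0, -0.43]]
t cm [  1.33 -32.34   0.91] w [-2.584  0.148 -0.579] dist 323.8 deg 151.9
t cm [  6.13 -43.17 -17.2 ] w [-0.553 -0.001 -0.   ] dist 468.8 deg 31.7
```

```bash
python3 -m creep '[{"tx":0.2,"ty":-4,"tz":0.1,"wx":0.06,"wy":-0.05,"wz":-0.01,"gripper":-1},{"tx":0.3,"ty":-8,"tz":0.2,"wx":0.12,"wy":-0.11,"wz":-0.03,"gripper":-1},{"tx":0.5,"ty":-12,"tz":0.3,"wx":0.18,"wy":-0.16,"wz":-0.04,"gripper":-1},{"tx":0.7,"ty":-16,"tz":0.4,"wx":0.25,"wy":-0.22,"wz":-0.06,"gripper":-1},{"tx":0.8,"ty":-20,"tz":0.5,"wx":0.31,"wy":-0.27,"wz":-0.07,"gripper":-1},{"tx":1,"ty":-24,"tz":0.7,"wx":0.37,"wy":-0.32,"wz":-0.08,"gripper":-1},{"tx":1.1,"ty":-28,"tz":0.8,"wx":0.43,"wy":-0.38,"wz":-0.1,"gripper":-1},{"tx":1.33,"ty":-32.3,"tz":0.9,"wx":0.494,"wy":-0.432,"wz":-0.11,"gripper":-1}]'
python3 - <<'E'
from h import *
d=np.load('/tmp/door.npz');Rd,od=d['R'],d['o']
print(get_obs()['joint_positions'])
rel(toolR(Rd,1),od+Rd@[0,0,210])
E
```

```text
time: 0.82
tool_pos: [475.5, 403.8, 213.6]
tcp_rot: [0.002, 1.127, 0.746]
contact_force: [-0.7, -0.1, 0.8]
grip_width: 91.8
[ 0.53494065  0.31590921  1.69316773  0.13953463  0.70192457 -0.29551058]
t cm [ 0.09  0.03 -0.  ] w [-0.003  0.004  0.001] dist 0.9 deg 0.3
```

```bash
python3 - <<'E'
from h import *
c=cap('wrist','wrist1')
d=np.load('/tmp/door.npz');Rd,od=d['R'],d['o']
draw(c,'wrist1o',[(od+DOORP@Rd.T,(0,0,255))],(0,0,640,480),1.2)
E
```

```text
(no output)
```

View pics/wrist1o.png

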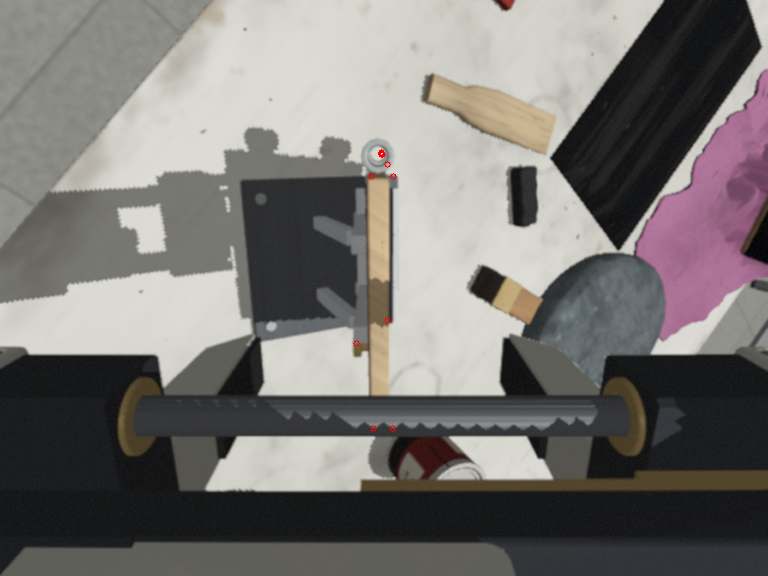

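The wrist view looks straight down the door plane. The top edge is at columns 367–389 (predicted 371–393) and the knuckle bores line up at (377,155). The offset is only about 1.5 mm, so I'm descending.

```bash
python3 -m creep '[{"tx":3,"tz":-0.1,"gripper":-1},{"tx":6,"tz":-0.1,"gripper":-1},{"tx":8,"tz":-0.1,"gripper":-1},{"tx":9.5,"tz":-0.1,"gripper":-1},{"tx":9.5,"tz":-0.1,"gripper":-1}]'
python3 -m creep '[{"gripper":1},{"gripper":1},{"gripper":1},{"gripper":1},{"gripper":1},{"gripper":1},{"gripper":1},{"gripper":1}]'
python3 - <<'E'
from h import *
cap('scene','scene2');c=cap('wrist','wrist2')
d=np.load('/tmp/door.npz');Rd,od=d['R'],d['o']
R,p,o=pose(); print(((p-od)@Rd).round(1), o['joint_positions'].round(2))
E
```

```text
[ -1.  -1. 210.] [ 0.53  0.32  1.69  0.14  0.71 -0.29]validation failed for argument at $[0]...
validation failed for argument at $[0]...
```

```bash
python3 -m creep '[{"tx":3,"ty":0,"tz":-0.1,"wx":0,"wy":0,"wz":0,"gripper":-1},{"tx":6,"ty":0,"tz":-0.1,"wx":0,"wy":0,"wz":0,"gripper":-1},{"tx":8,"ty":0,"tz":-0.1,"wx":0,"wy":0,"wz":0,"gripper":-1},{"tx":9.5,"ty":0,"tz":-0.1,"wx":0,"wy":0,"wz":0,"gripper":-1},{"tx":9.5,"ty":0,"tz":-0.1,"wx":0,"wy":0,"wz":0,"gripper":-1}]'
python3 -m creep '[{"tx":0,"ty":0,"tz":0,"wx":0,"wy":0,"wz":0,"gripper":1},{"tx":0,"ty":0,"tz":0,"wx":0,"wy":0,"wz":0,"gripper":1},{"tx":0,"ty":0,"tz":0,"wx":0,"wy":0,"wz":0,"gripper":1},{"tx":0,"ty":0,"tz":0,"wx":0,"wy":0,"wz":0,"gripper":1},{"tx":0,"ty":0,"tz":0,"wx":0,"wy":0,"wz":0,"gripper":1},{"tx":0,"ty":0,"tz":0,"wx":0,"wy":0,"wz":0,"gripper":1}]'
python3 - <<'E'
from h import *
cap('scene','scene3');c=cap('wrist','wrist3')
d=np.load('/tmp/door.npz');Rd,od=d['R'],d['o']
R,p,o=pose(); print(((p-od)@Rd).round(1), o['joint_positions'].round(2))
E
```

```text
time: 1.38
tool_pos: [501.0, 432.2, 123.5]
tcp_rot: [0.005, 1.136, 0.753]
contact_force: [-0.2, -0.5, 0.4]
grip_width: 92.0
time: 1.88
tool_pos: [503.1, 431.9, 128.0]
tcp_rot: [0.001, 1.128, 0.748]
contact_force: [-0.8, -0.3, -0.4]
grip_width: 56.8
[ -1.    1.6 116.3] [ 0.55  0.49  1.69  0.16  0.53 -0.32]
```

View pics/wrist3.png

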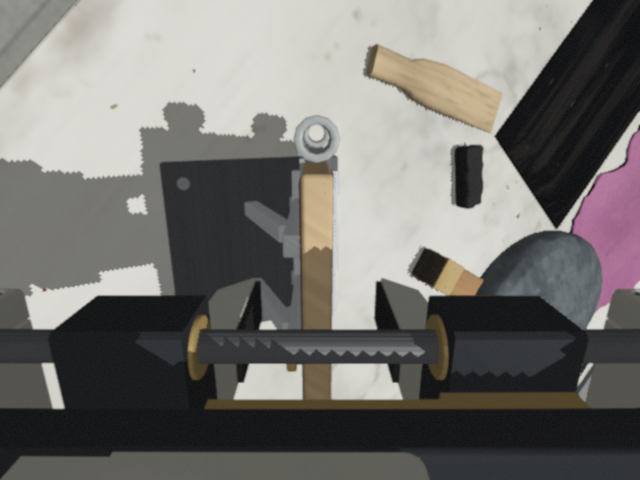

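The door edge at columns 303–333 lies centred between the closing fingers (260 and 376). I'm continuing to close.

```bash

python3 -m creep '[{"tx":0,"ty":0,"tz":0,"wx":0,"wy":0,"wz":0,"gripper":1},{"tx":0,"ty":0,"tz":0,"wx":0,"wy":0,"wz":0,"gripper":1},{"tx":0,"ty":0,"tz":0,"wx":0,"wy":0,"wz":0,"gripper":1},{"tx":0,"ty":0,"tz":0,"wx":0,"wy":0,"wz":0,"gripper":1},{"tx":0,"ty":0,"tz":0,"wx":0,"wy":0,"wz":0,"gripper":1},{"tx":0,"ty":0,"tz":0,"wx":0,"wy":0,"wz":0,"gripper":1},{"tx":0,"ty":0,"tz":0,"wx":0,"wy":0,"wz":0,"gripper":1},{"tx":0,"ty":0,"tz":0,"wx":0,"wy":0,"wz":0,"gripper":1}]'
python3 -m creep '[{"tx":0,"ty":0,"tz":0,"wx":0,"wy":0,"wz":0,"gripper":1},{"tx":0,"ty":0,"tz":0,"wx":0,"wy":0,"wz":0,"gripper":1},{"tx":0,"ty":0,"tz":0,"wx":0,"wy":0,"wz":0,"gripper":1}]'
python3 - <<'E'
from h import *
d=np.load('/tmp/door.npz');Rd,od=d['R'],d['o']
R,p,o=pose(); print(((p-od)@Rd).round(1), o['joint_positions'].round(2),o['grip_width'])
E
```

```text
time: 2.65
tool_pos: [502.9, 431.8, 127.1]
tcp_rot: [0.002, 1.13, 0.749]
contact_force: [1.2, 0.1, -1.1]
grip_width: 9.6
time: 2.9
tool_pos: [503.0, 431.8, 127.1]
tcp_rot: [0.002, 1.13, 0.749]
contact_force: [-0.1, -0.4, -0.4]
grip_width: 9.9
[ -1.3   1.6 115.9] [ 0.55  0.49  1.69  0.16  0.53 -0.32] 9.939059730043885
```

```bash

python3 -m creep '[{"tx":-0.7,"ty":0,"tz":0,"wx":0,"wy":0,"wz":0,"gripper":1},{"tx":-2,"ty":0,"tz":0,"wx":0,"wy":0,"wz":0,"gripper":1},{"tx":-3.5,"ty":0,"tz":0,"wx":0,"wy":0,"wz":0,"gripper":1},{"tx":-5.5,"ty":0,"tz":0,"wx":0,"wy":0,"wz":0,"gripper":1},{"tx":-7.5,"ty":0,"tz":0,"wx":0,"wy":0,"wz":0,"gripper":1},{"tx":-9.5,"ty":0,"tz":0,"wx":0,"wy":0,"wz":0,"gripper":1},{"tx":-10.5,"ty":0,"tz":0,"wx":0,"wy":0,"wz":0,"gripper":1},{"tx":-10.5,"ty":0,"tz":0,"wx":0,"wy":0,"wz":0,"gripper":1}]'
python3 - <<'E'
from h import *
c=cap('scene','scene4')
cv2.imwrite('pics/scene4z.png',cv2.resize(c['frame'][140:420,200:500,::-1],None,fx=2,fy=2))
print(pose()[2]['joint_positions'].round(2))
E
```

```text
time: 3.57
tool_pos: [470.1, 401.3, 224.9]
tcp_rot: [0.0, 1.126, 0.747]
contact_force: [-0.7, -0.0, -2.2]
grip_width: 10.1
[ 0.54  0.3   1.69  0.14  0.72 -0.29]
```

View pics/scene4z.png

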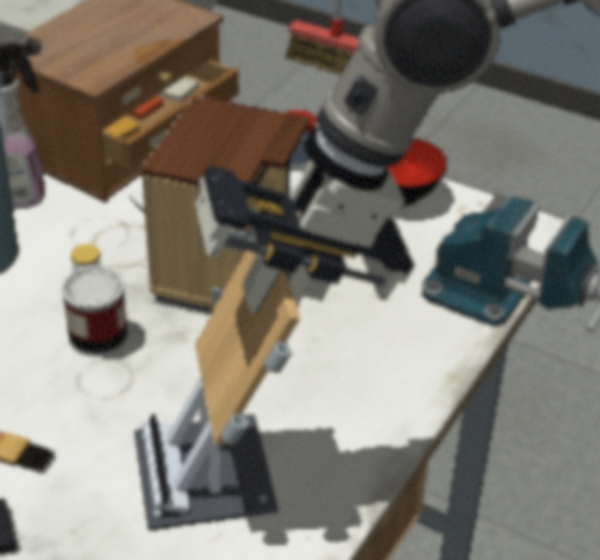

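Scene view: the door is clear of the rest and held square in the gripper, with its knuckles at crop (280,355) and (237,428). Next: bring it upright and turn it to 90° open.

```bash
python3 - <<'E'
from h import *
R,p,o=pose()
for yaw,pt in((0,[420,320,270]),(-76.75,[420,240,260])):
    Rt=toolR(T(yaw,[0,0,0])[0],1); rel(Rt,pt,R,p); R,p=Rt,np.array(pt,float)
E
```

```text
t cm [-8.17 -2.56 -6.29] w [ 0.734  0.422 -0.166] dist 106.3 deg 49.4
t cm [ 1. -8.  0.] w [1.34 0.   0.  ] dist 80.6 deg 76.8
```

```bash

python3 -m creep '[{"tx":-1,"ty":-0.3,"tz":-0.8,"wx":0.09,"wy":0.053,"wz":-0.02,"gripper":1},{"tx":-2,"ty":-0.6,"tz":-1.6,"wx":0.18,"wy":0.105,"wz":-0.04,"gripper":1},{"tx":-3.1,"ty":-1,"tz":-2.4,"wx":0.275,"wy":0.16,"wz":-0.06,"gripper":1},{"tx":-4.1,"ty":-1.3,"tz":-3.2,"wx":0.37,"wy":0.21,"wz":-0.083,"gripper":1},{"tx":-5.1,"ty":-1.6,"tz":-4,"wx":0.46,"wy":0.265,"wz":-0.1,"gripper":1},{"tx":-6.1,"ty":-1.9,"tz":-4.8,"wx":0.55,"wy":0.315,"wz":-0.125,"gripper":1},{"tx":-7.2,"ty":-2.3,"tz":-5.6,"wx":0.64,"wy":0.37,"wz":-0.145,"gripper":1},{"tx":-8.2,"ty":-2.6,"tz":-6.3,"wx":0.734,"wy":0.422,"wz":-0.166,"gripper":1}]'
python3 - <<'E'
from h import *
rel(toolR(T(-76.75,[0,0,0])[0],1),[420,240,260]); print(pose()[2]['joint_positions'].round(2))
E
```

```text
time: 4.28
tool_pos: [419.7, 319.4, 268.3]
tcp_rot: [-2.611, 1.564, -2.614]
contact_force: [0.7, 0.5, -2.1]
grip_width: 10.0
t cm [ 0.86 -7.94  0.06] w [ 1.336 -0.003  0.007] dist 79.9 deg 76.5
[ 0.51  0.32  1.44 -0.    1.39  0.51]
```

```bash

python3 -m creep '[{"tx":0.1,"ty":-0.7,"tz":0,"wx":0.12,"wy":0,"wz":0,"gripper":1},{"tx":0.2,"ty":-1.4,"tz":0,"wx":0.24,"wy":0,"wz":0,"gripper":1},{"tx":0.3,"ty":-2.1,"tz":0,"wx":0.36,"wy":0,"wz":0,"gripper":1},{"tx":0.4,"ty":-2.8,"tz":0,"wx":0.48,"wy":0,"wz":0,"gripper":1},{"tx":0.5,"ty":-3.5,"tz":0,"wx":0.6,"wy":0,"wz":0,"gripper":1},{"tx":0.6,"ty":-4.2,"tz":0,"wx":0.72,"wy":0,"wz":0,"gripper":1},{"tx":0.7,"ty":-5,"tz":0,"wx":0.84,"wy":0,"wz":0,"gripper":1},{"tx":0.8,"ty":-6,"tz":0,"wx":0.96,"wy":0,"wz":0,"gripper":1}]'
python3 -m creep '[{"tx":0,"ty":-0.3,"tz":-0.3,"wx":0.12,"wy":0,"wz":0,"gripper":1},{"tx":0,"ty":-0.6,"tz":-0.6,"wx":0.24,"wy":0,"wz":0,"gripper":1},{"tx":0,"ty":-0.8,"tz":-1,"wx":0.376,"wy":0,"wz":0,"gripper":1},{"tx":0,"ty":-0.8,"tz":-1,"wx":0.376,"wy":0,"wz":0,"gripper":1},{"tx":0,"ty":-0.8,"tz":-1,"wx":0.376,"wy":0,"wz":0,"gripper":1}]'
python3 - <<'E'
from h import *
rel(toolR(T(-76.75,[0,0,0])[0],1),[420,240,260]); print(pose()[2]['joint_positions'].round(2))
c=cap('scene','scene5');cap('side','side5');cap('wrist','wrist5')
cv2.imwrite('pics/scene5z.png',cv2.resize(c['frame'][140:420,200:500,::-1],None,fx=2,fy=2))
E
```

```text
time: 4.95
tool_pos: [420.1, 259.6, 259.7]
tcp_rot: [-1.733, 1.566, -2.698]
contact_force: [-0.1, -0.0, -3.0]
grip_width: 9.9
time: 5.37
tool_pos: [407.9, 263.4, 260.4]
tcp_rot: [-1.276, 1.567, -2.609]
contact_force: [0.2, -0.1, -1.7]
grip_width: 9.9
t cm [0.04 0.62 2.56] w [0.007 0.001 0.003] dist 26.3 deg 0.5
[ 0.42  0.25  1.57 -0.    1.33  1.75]
```

View pics/scene5z.png

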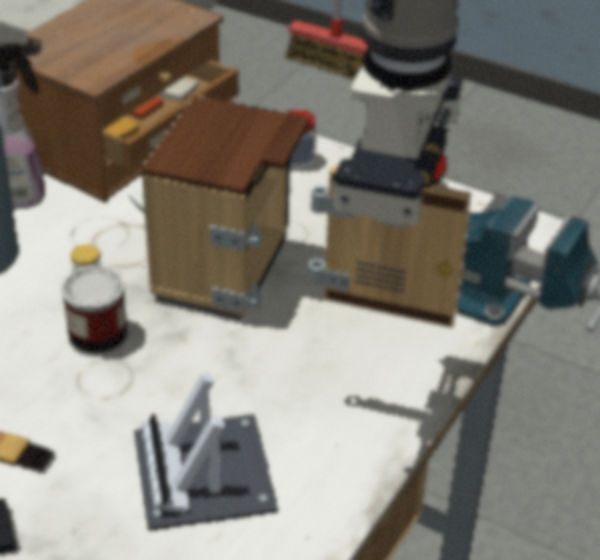

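View pics/wrist5.png

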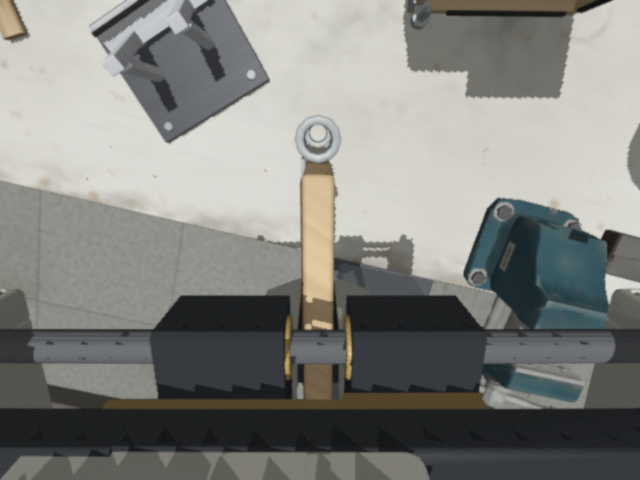

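View pics/side5.png

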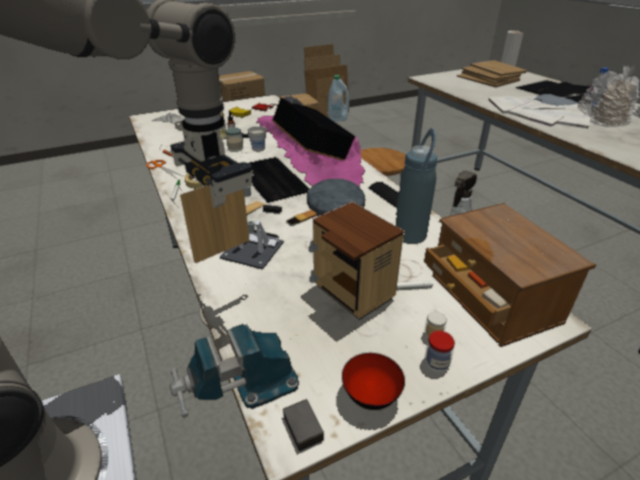

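Scene view: the door hangs upright and clear of the cabinet. Its knuckles are at crop (320,200) and (318,268), and the pins at about (255,235) and (250,295). The wrist view shows the upper knuckle at (318,138) and the bystanders untouched. Next I'm going to a staging pose 60 mm short of the pins.

```bash
python3 - <<'E'
from h import *
rel(toolR(T(-76.75,[0,0,0])[0],1),[464,184.5,174])
E
```

```text
t cm [8.69 3.58 8.97] w [0.007 0.001 0.002] dist 129.9 deg 0.4
```

```bash
python3 - <<'E'
from h import *
c=load('side0');P=cloud(c);f=c['frame'].astype(int)
hsv=cv2.cvtColor(c['frame'],cv2.COLOR_RGB2HSV)
m=(hsv[...,0]>85)&(hsv[...,0]<105)&(hsv[...,1]>100)&(np.arange(480)[:,None]>310)
q=P[m];print(m.sum(),np.nanpercentile(q,[1,50,99],axis=0).round())
E
```

```text
3410 [[280. -32.  12.]
 [383. -13.  84.]
 [444.  47. 131.]]
```

```bash

python3 -m creep '[{"tx":1,"ty":0.5,"tz":1.5,"wx":0.007,"wy":0,"wz":0,"gripper":1},{"tx":2.5,"ty":1,"tz":3,"wx":0.007,"wy":0,"wz":0,"gripper":1},{"tx":4,"ty":1.7,"tz":5,"wx":0.007,"wy":0,"wz":0.002,"gripper":1},{"tx":6,"ty":2.4,"tz":6.5,"wx":0.007,"wy":0,"wz":0.002,"gripper":1},{"tx":7.5,"ty":3,"tz":8,"wx":0.007,"wy":0,"wz":0.002,"gripper":1},{"tx":8.7,"ty":3.6,"tz":9,"wx":0.007,"wy":0,"wz":0.002,"gripper":1},{"tx":8.7,"ty":3.6,"tz":9,"wx":0.007,"wy":0,"wz":0.002,"gripper":1},{"tx":8.7,"ty":3.6,"tz":9,"wx":0.007,"wy":0,"wz":0.002,"gripper":1}]'
python3 - <<'E'
from h import *
rel(toolR(T(-76.75,[0,0,0])[0],1),[464,184.5,174])
c=cap('scene','scene6');s=cap('side','side6');cap('wrist','wrist6')
cv2.imwrite('pics/scene6z.png',cv2.resize(c['frame'][180:330,240:440,::-1],None,fx=4,fy=4,interpolation=cv2.INTER_CUBIC))
cv2.imwrite('pics/side6z.png',cv2.resize(s['frame'][160:310,220:420,::-1],None,fx=4,fy=4,interpolation=cv2.INTER_CUBIC))
E
```

```text
time: 6.18
tool_pos: [463.9, 183.7, 173.9]
tcp_rot: [-1.169, 1.569, -2.512]
contact_force: [0.2, 0.4, -2.0]
grip_width: 9.6
t cm [-0.01  0.02 -0.08] w [-0.003  0.001  0.001] dist 0.8 deg 0.2
```

View pics/scene6z.png

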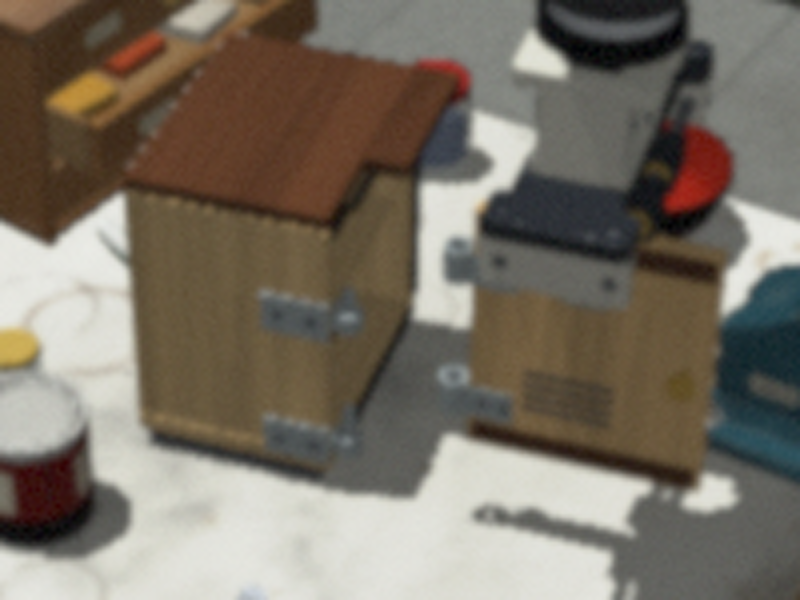

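View pics/side6z.png

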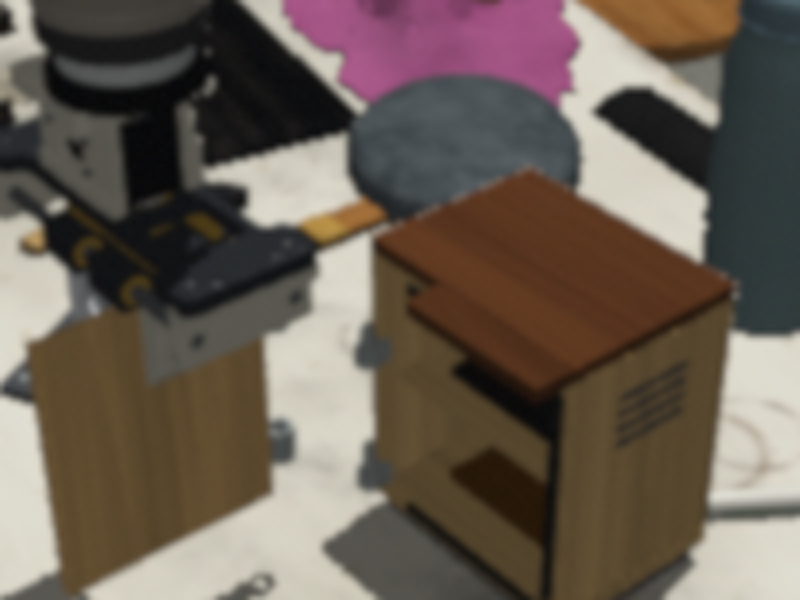

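View pics/wrist6.png

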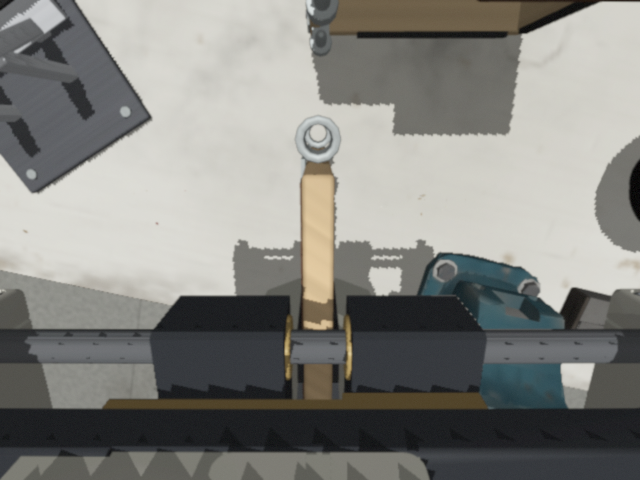

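```bash
python3 - <<'E'
from h import *
c=load('wrist6')
cv2.imwrite('pics/wrist6z.png',cv2.resize(c['frame'][0:170,260:380,::-1],None,fx=3.5,fy=3.5,interpolation=cv2.INTER_CUBIC))
print(c['xyz'],c['rotation'])
Rc,oc=T(13.25,(677.5,161,0))
P=oc+CABP[7:]@Rc.T; print(P.round(1)); print(proj(c,P).round(1))
Rd=T(-76.75,[0,0,0])[0]; R,p,o=pose()
od=p-Rd@[0,1.6,115.9]; print('axis',od+Rd@[0,75,0]); print(proj(c,od+DOORP[6:10]@Rd.T).round(1))
E
```

```text
[539.29341685 202.12084622 333.04942101] [ 2.84964183e+00 -1.18232186e-03 -1.34261858e+00]
[[593.8 215.3  40. ]
 [593.8 215.3  62. ]
 [593.8 215.3 130. ]
 [593.8 215.3 146. ]]
[[316.6  41. ]
 [316.5  33.9]
 [316.2   1.1]
 [316.1 -10.4]]
axis [535.48039726 201.53152854  59.36274022]
[[316.5 134.9]
 [316.6 133.4]
 [316.8 130.6]
 [316.8 130.1]]
```

View pics/wrist6z.png

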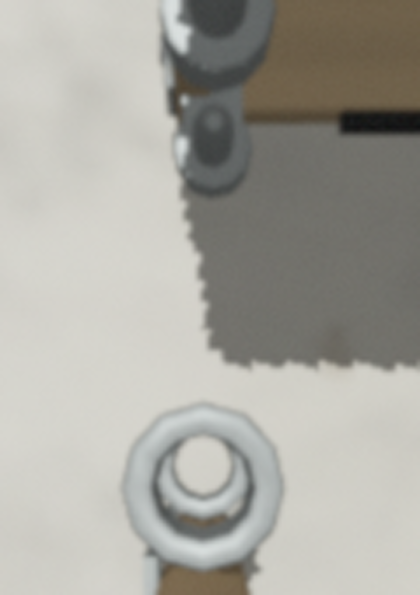

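```bash
python3 - <<'E'
from h import *
c=load('wrist6')
k=onz(c,[[318,138.9]],190)[0];k2=onz(c,[[318.3,133.1]],78)[0]
pf=onz(c,[[321.1,45.4]],40)[0]; pt=onz(c,[[260+213/3.5-.35,123/3.5-.35]],62)[0]
print(k,k2,pf,pt)
ex=np.array([np.cos(np.radians(13.25)),np.sin(np.radians(13.25)),0]);ey=np.array([-ex[1],ex[0],0])
for a in(k,k2):
  for b in(pf,pt): print(((b-a)@ex).round(1),((b-a)@ey).round(1))
E
```

```text
[534.17874197 200.65018301 190.        ] [533.80661449 200.14130639  78.        ] [591.82994895 211.50312515  40.        ] [593.90035573 212.60729361  62.        ]
58.6 -2.6
60.9 -2.0
59.1 -2.2
61.4 -1.6
```

```bash

python3 -m creep '[{"tx":0,"ty":1,"tz":0.1,"wx":0,"wy":0,"wz":0,"gripper":1},{"tx":0,"ty":2.2,"tz":0.2,"wx":0,"wy":0,"wz":0,"gripper":1},{"tx":0,"ty":3.4,"tz":0.2,"wx":0,"wy":0,"wz":0,"gripper":1},{"tx":0,"ty":4.2,"tz":0.2,"wx":0,"wy":0,"wz":0,"gripper":1},{"tx":0,"ty":4.5,"tz":0.2,"wx":0,"wy":0,"wz":0,"gripper":1},{"tx":0,"ty":4.5,"tz":0.2,"wx":0,"wy":0,"wz":0,"gripper":1},{"tx":0,"ty":4.5,"tz":0.2,"wx":0,"wy":0,"wz":0,"gripper":1}]'
python3 - <<'E'
from h import *
rel(toolR(T(-76.75,[0,0,0])[0],1),[464,184.5,174])
c=cap('scene','scene7');s=cap('side','side7');w=cap('wrist','wrist7')
cv2.imwrite('pics/scene7z.png',cv2.resize(c['frame'][210:310,290:390,::-1],None,fx=6,fy=6,interpolation=cv2.INTER_CUBIC))
cv2.imwrite('pics/side7z.png',cv2.resize(s['frame'][190:290,250:370,::-1],None,fx=6,fy=6,interpolation=cv2.INTER_CUBIC))
cv2.imwrite('pics/wrist7z.png',cv2.resize(w['frame'][50:170,250:390,::-1],None,fx=5,fy=5,interpolation=cv2.INTER_CUBIC))
E
```

```text
time: 6.92
tool_pos: [507.7, 192.5, 174.5]
tcp_rot: [-0.261, 1.57, -1.603]
contact_force: [-0.5, -0.4, -1.8]
grip_width: 10.1
t cm [ 0.05 -4.44 -0.21] w [-0.003  0.001  0.   ] dist 44.4 deg 0.2
```

View pics/wrist7z.png

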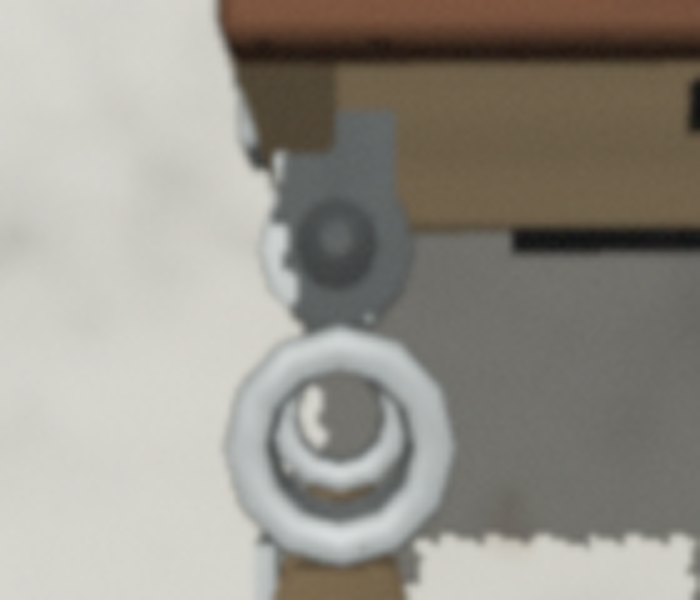

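View pics/scene7z.png

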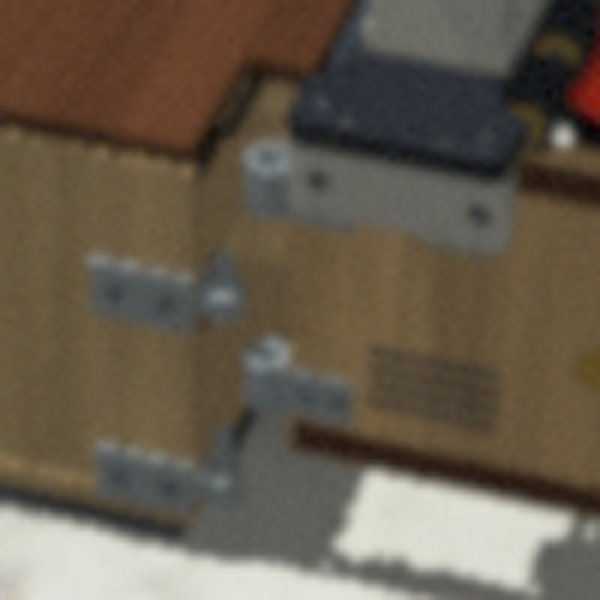

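View pics/side7z.png

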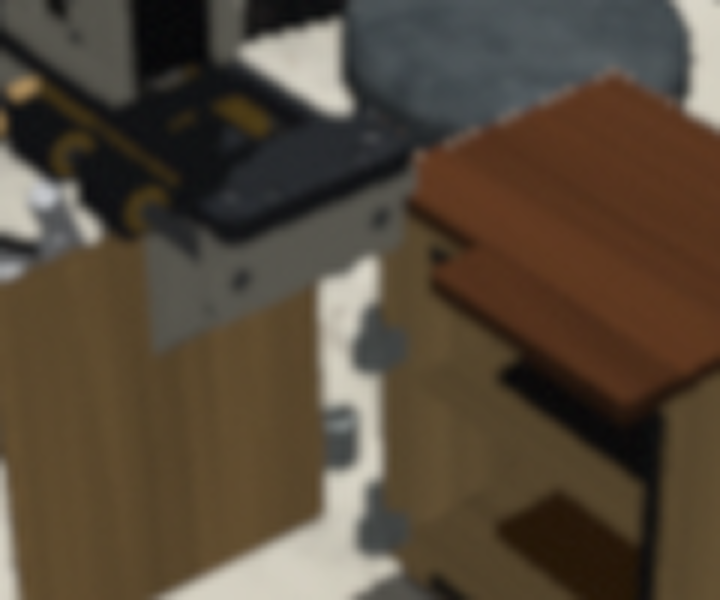

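```bash
python3 - <<'E'
from h import *
c=load('wrist7')
g=lambda u,v:[[250+u/5-.4,50+v/5-.4]]
k=onz(c,g(340,445),190.4)[0];k2=onz(c,g(341,418),78.4)[0]
pf=onz(c,g(337,251),130)[0]; pt=onz(c,g(337,239),146)[0]
ex=np.array([np.cos(np.radians(13.25)),np.sin(np.radians(13.25)),0]);ey=np.array([-ex[1],ex[0],0])
print(k,k2,pf,pt)
for a in(k,k2):
  for b in(pf,pt): print(((b-a)@ex).round(1),((b-a)@ey).round(1))
# scene: knuckle tops vs pin shoulders, 6x offset 290,210
c=load('scene7'); g=lambda u,v:[[290+u/6-.4,210+v/6-.4]]
ku=onz(c,g(269,160),190.4)[0];kl=onz(c,g(269,353),100.4)[0];pu=onz(c,g(222,298),130)[0];pl=onz(c,g(220,482),40)[0]
pt=onz(c,g(225,255),146)[0]
print(ku,kl,pu,pl,pt)
for a,b in((ku,pu),(kl,pl),(ku,pt)): print(((b-a)@ex).round(1),((b-a)@ey).round(1))
E
```

```text
[577.82646077 208.59778519 190.4       ] [577.09550798 208.16203955  78.4       ] [594.1549134  212.61942758 130.        ] [594.30302642 212.64745306 146.        ]
16.8 0.2
17.0 0.2
17.6 0.4
17.8 0.4
[580.00312583 210.4150667  190.4       ] [580.47967612 208.57792681 100.4       ] [592.69806355 221.67941694 130.        ] [593.92358529 221.43503958  40.        ] [594.41548682 216.92388659 146.        ]
14.9 8.1
16.0 9.4
15.5 3.0
```

The wrist crop shows the upper pin at (338,240), the upper knuckle ring at (340,445) and the lower bore at (341,418). All are in one column, so about 17 mm of forward travel remains.

```bash

python3 -m creep '[{"tx":0,"ty":0.6,"tz":0,"wx":0,"wy":0,"wz":0,"gripper":1},{"tx":0,"ty":1.2,"tz":0,"wx":0,"wy":0,"wz":0,"gripper":1},{"tx":0,"ty":1.6,"tz":0,"wx":0,"wy":0,"wz":0,"gripper":1},{"tx":0,"ty":1.7,"tz":0,"wx":0,"wy":0,"wz":0,"gripper":1},{"tx":0,"ty":1.7,"tz":0,"wx":0,"wy":0,"wz":0,"gripper":1},{"tx":0,"ty":1.7,"tz":0,"wx":0,"wy":0,"wz":0,"gripper":1}]'
python3 - <<'E'
from h import *
c=cap('scene','scene8');s=cap('side','side8');w=cap('wrist','wrist8')
cv2.imwrite('pics/scene8z.png',cv2.resize(c['frame'][210:310,290:390,::-1],None,fx=6,fy=6,interpolation=cv2.INTER_CUBIC))
cv2.imwrite('pics/side8z.png',cv2.resize(s['frame'][190:290,250:370,::-1],None,fx=6,fy=6,interpolation=cv2.INTER_CUBIC))
cv2.imwrite('pics/wrist8z.png',cv2.resize(w['frame'][90:170,270:370,::-1],None,fx=7,fy=7,interpolation=cv2.INTER_CUBIC))
E
```

```text
time: 7.57
tool_pos: [524.9, 196.2, 174.3]
tcp_rot: [0.355, 1.57, -0.988]
contact_force: [-0.1, 0.4, -2.1]
grip_width: 9.6
```

View pics/wrist8z.png

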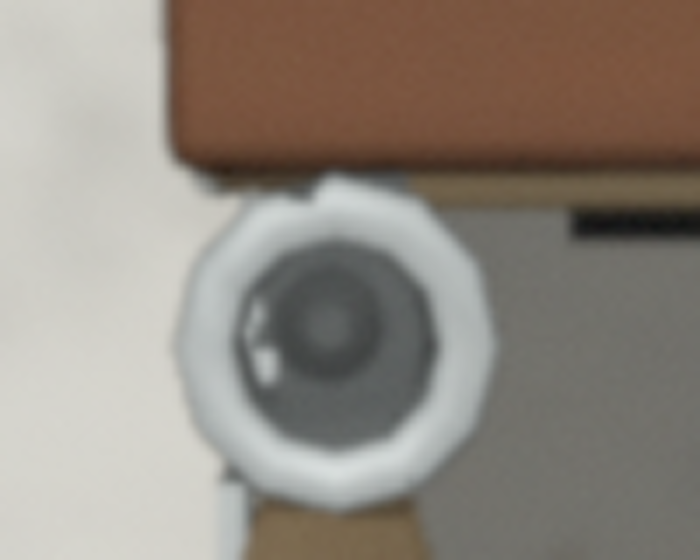

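View pics/scene8z.png

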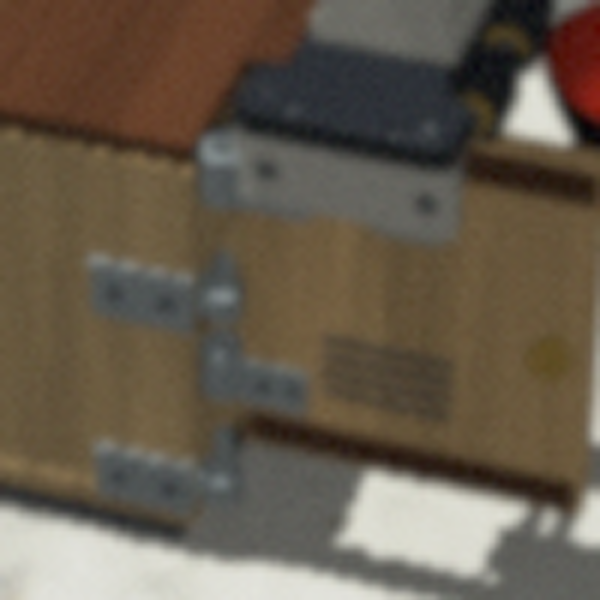

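View pics/side8z.png

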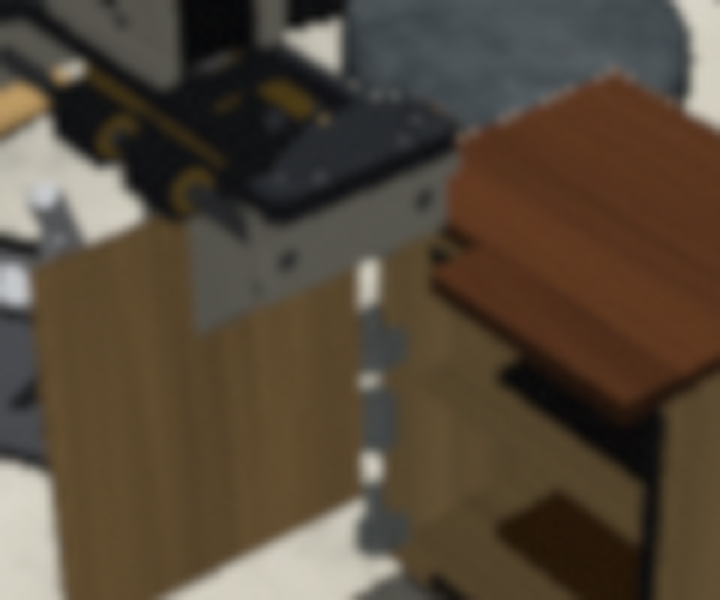

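```bash
python3 - <<'E'
from h import *
c=load('wrist8');R,p,o=pose();print(p)
g=lambda u,v:[[270+u/7-.43,90+v/7-.43]]
zs=p[2]-115.9
k=onz(c,g(336,344),zs+132)[0]
pt=onz(c,g(326,325),146)[0]
ex=np.array([np.cos(np.radians(13.25)),np.sin(np.radians(13.25)),0]);ey=np.array([-ex[1],ex[0],0])
print(k,pt,((pt-k)@ex).round(2),((pt-k)@ey).round(2)); print(R.round(4))
# what pixel would pin tip have if coaxial with vertical bore
for dz in (190.3,168.3,146): print(dz,(proj(c,[k[0],k[1],dz])[0]-[270,90]+.43)*7)
E
```

```text
[524.77601737 196.16492544 174.4794282 ]
[595.00385485 212.38115739 190.5794282 ] [594.46550871 212.91015421 146.        ] -0.4 0.64
[[ 6.000e-04  9.741e-01  2.261e-01]
 [-7.000e-04  2.261e-01 -9.741e-01]
 [-1.000e+00  5.000e-04  8.000e-04]]
190.3 [335.99416959 343.79399796]
168.3 [335.59687164 329.75667622]
146 [335.28908138 318.88203559]
```

The pin tip shows inside the bore at crop (326,325), against (335,319) if coaxial. That is about 0.7 mm off. I'm correcting this and lowering part way.

```bash

python3 -m creep '[{"tx":0,"ty":-0.04,"tz":-0.06,"wx":0,"wy":0,"wz":0,"gripper":1},{"tx":0.4,"ty":-0.04,"tz":-0.06,"wx":0,"wy":0,"wz":0,"gripper":1},{"tx":0.8,"ty":-0.04,"tz":-0.06,"wx":0,"wy":0,"wz":0,"gripper":1},{"tx":1.2,"ty":-0.04,"tz":-0.06,"wx":0,"wy":0,"wz":0,"gripper":1},{"tx":1.4,"ty":-0.04,"tz":-0.06,"wx":0,"wy":0,"wz":0,"gripper":1},{"tx":1.4,"ty":-0.04,"tz":-0.06,"wx":0,"wy":0,"wz":0,"gripper":1},{"tx":1.4,"ty":-0.04,"tz":-0.06,"wx":0,"wy":0,"wz":0,"gripper":1}]'
python3 - <<'E'
from h import *
c=cap('scene','scene9');s=cap('side','side9');w=cap('wrist','wrist9');print(pose()[1],pose()[2]['contact_force'])
cv2.imwrite('pics/scene9z.png',cv2.resize(c['frame'][210:310,290:390,::-1],None,fx=6,fy=6,interpolation=cv2.INTER_CUBIC))
cv2.imwrite('pics/side9z.png',cv2.resize(s['frame'][235:295,290:360,::-1],None,fx=9,fy=9,interpolation=cv2.INTER_CUBIC))
cv2.imwrite('pics/wrist9z.png',cv2.resize(w['frame'][90:170,270:370,::-1],None,fx=7,fy=7,interpolation=cv2.INTER_CUBIC))
E
```

```text
time: 8.3
tool_pos: [524.2, 196.6, 160.2]
tcp_rot: [-0.271, 1.57, -1.613]
contact_force: [0.3, 0.6, -2.5]
grip_width: 9.6
[524.34105486 196.68072207 160.62182928] [-0.40046989  1.32758307 -1.6358731 ]
```

View pics/wrist9z.png

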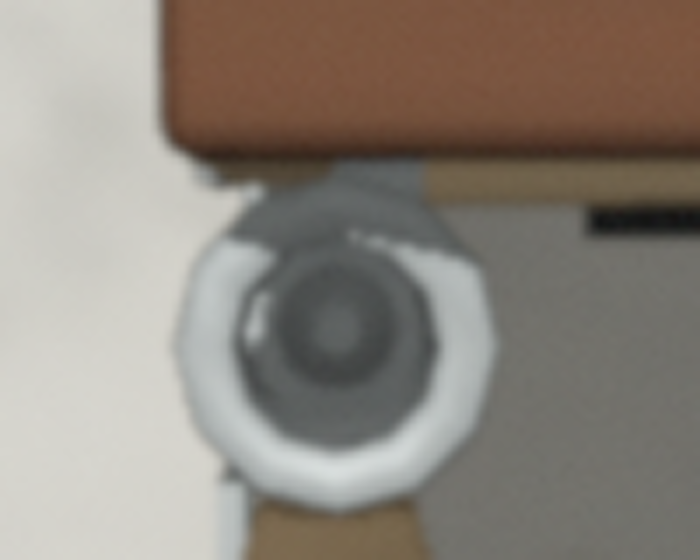

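View pics/scene9z.png

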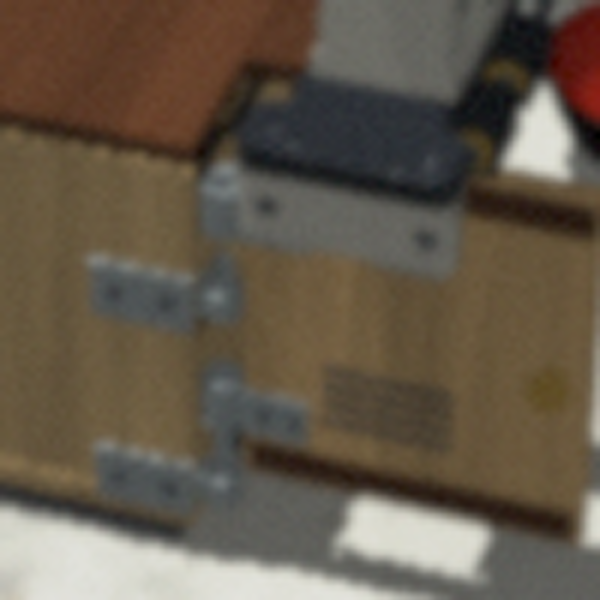

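View pics/side9z.png

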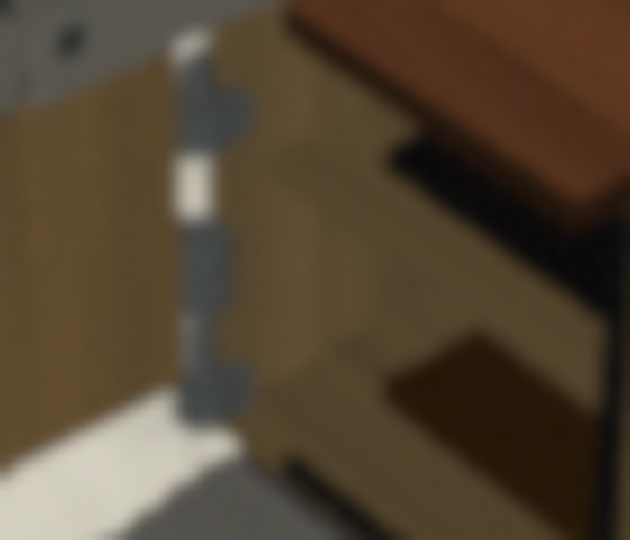

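```bash
python3 - <<'E'
from h import *
c=load('wrist9');R,p,o=pose();print(p)
g=lambda u,v:[[270+u/7-.43,90+v/7-.43]]
zs=p[2]-115.9
k=onz(c,g(336,345),zs+132)[0]
pt=onz(c,g(337,327),146)[0]
ex=np.array([np.cos(np.radians(13.25)),np.sin(np.radians(13.25)),0]);ey=np.array([-ex[1],ex[0],0])
print(zs-20,k,pt,((pt-k)@ex).round(2),((pt-k)@ey).round(2)); print(proj(c,[k,k-[0,0,22],[k[0],k[1],146]]))
E
python3 -m creep '[{"tx":0.2,"ty":0,"tz":0,"wx":0,"wy":0,"wz":0,"gripper":1},{"tx":0.4,"ty":0,"tz":0,"wx":0,"wy":0,"wz":0,"gripper":1},{"tx":0.5,"ty":0,"tz":0,"wx":0,"wy":0,"wz":0,"gripper":1},{"tx":0.5,"ty":0,"tz":0,"wx":0,"wy":0,"wz":0,"gripper":1}]'
```

```text
[524.34105486 196.68072207 160.62182928]
24.721829276057008 [594.53898842 212.87792975 176.72182928] [594.51435275 212.77249078 146.        ] -0.05 -0.1
[[317.57       138.85571429]
 [317.51277708 136.83344367]
 [317.4940938  136.17318123]]
time: 8.78
tool_pos: [524.0, 196.6, 155.1]
tcp_rot: [-0.454, 1.57, -1.796]
contact_force: [-0.6, -0.2, -1.9]
grip_width: 9.5
```

```bash

python3 -m creep '[{"tx":0.2,"ty":0,"tz":0,"wx":0,"wy":0,"wz":0,"gripper":1},{"tx":0.4,"ty":0,"tz":0,"wx":0,"wy":0,"wz":0,"gripper":1},{"tx":0.5,"ty":0,"tz":0,"wx":0,"wy":0,"wz":0,"gripper":1},{"tx":0.5,"ty":0,"tz":0,"wx":0,"wy":0,"wz":0,"gripper":1}]'
python3 -m creep '[{"tx":0.2,"ty":0,"tz":0,"wx":0,"wy":0,"wz":0,"gripper":1},{"tx":0.4,"ty":0,"tz":0,"wx":0,"wy":0,"wz":0,"gripper":1},{"tx":0.4,"ty":0,"tz":0,"wx":0,"wy":0,"wz":0,"gripper":1}]'
python3 - <<'E'
from h import *
c=cap('scene','scene10');s=cap('side','side10');w=cap('wrist','wrist10');p,o=pose()[1:];print(p,o['contact_force'],o['moment'],o['grip_width'])
cv2.imwrite('pics/m10.png',np.hstack([cv2.resize(c['frame'][210:310,290:390,::-1],(400,400),interpolation=cv2.INTER_CUBIC),cv2.resize(w['frame'][90:170,280:360,::-1],(400,400),interpolation=cv2.INTER_CUBIC)]))
E
```

```text
time: 9.12
tool_pos: [524.1, 196.6, 150.1]
tcp_rot: [-0.439, 1.57, -1.782]
contact_force: [-0.2, -0.4, -2.3]
grip_width: 9.8
time: 9.37
tool_pos: [524.0, 196.6, 146.0]
tcp_rot: [-0.566, 1.57, -1.908]
contact_force: [-1.3, -0.8, -2.1]
grip_width: 9.7
[524.25890109 196.65522227 146.46192141] [-0.00751131 -0.11593676 -1.56868677] [-0.03320161  0.20744299 -0.04020632] 9.91687803712738
```

View pics/m10.png

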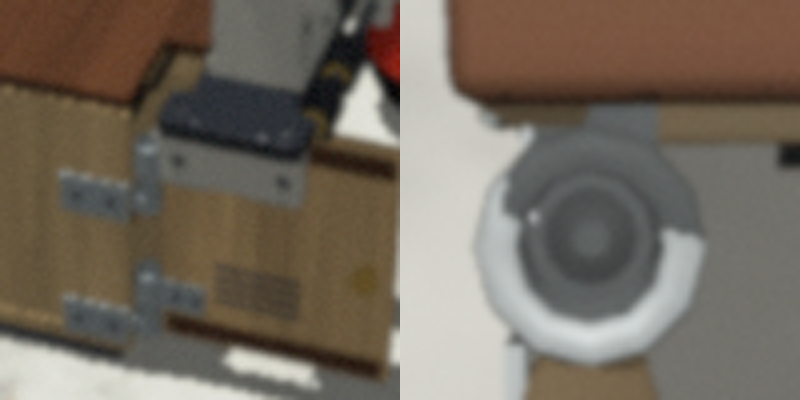

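Both knuckles are on their pins. In the wrist half the pin is centred in the bore at (590,235), and the scene half shows about 10 mm left to go. I'm lowering until the force rises.

```bash

python3 -m creep '[{"tx":0.2,"ty":0,"tz":0,"wx":0,"wy":0,"wz":0,"gripper":1},{"tx":0.4,"ty":0,"tz":0,"wx":0,"wy":0,"wz":0,"gripper":1},{"tx":0.6,"ty":0,"tz":0,"wx":0,"wy":0,"wz":0,"gripper":1},{"tx":0.6,"ty":0,"tz":0,"wx":0,"wy":0,"wz":0,"gripper":1}]'
python3 -m creep '[{"tx":0.1,"ty":0,"tz":0,"wx":0,"wy":0,"wz":0,"gripper":1},{"tx":0.2,"ty":0,"tz":0,"wx":0,"wy":0,"wz":0,"gripper":1},{"tx":0.2,"ty":0,"tz":0,"wx":0,"wy":0,"wz":0,"gripper":1}]'
python3 -m creep '[{"tx":0.1,"ty":0,"tz":0,"wx":0,"wy":0,"wz":0,"gripper":1},{"tx":0.1,"ty":0,"tz":0,"wx":0,"wy":0,"wz":0,"gripper":1},{"tx":0.1,"ty":0,"tz":0,"wx":0,"wy":0,"wz":0,"gripper":1}]'
```

```text
time: 9.85
tool_pos: [523.9, 196.6, 139.9]
tcp_rot: [-0.717, 1.57, -2.06]
contact_force: [0.4, -0.6, -3.0]
grip_width: 9.7
time: 10.1
tool_pos: [524.2, 196.6, 138.3]
tcp_rot: [-0.0, 1.57, -1.343]
contact_force: [0.1, 0.7, -2.5]
grip_width: 9.6
time: 10.35
tool_pos: [524.2, 196.6, 137.5]
tcp_rot: [0.294, 1.57, -1.049]
contact_force: [-0.9, -0.2, -2.6]
grip_width: 10.1
```

```bash

python3 -m creep '[{"tx":0.1,"ty":0,"tz":0,"wx":0,"wy":0,"wz":0,"gripper":1},{"tx":0.1,"ty":0,"tz":0,"wx":0,"wy":0,"wz":0,"gripper":1},{"tx":0.1,"ty":0,"tz":0,"wx":0,"wy":0,"wz":0,"gripper":1}]'
python3 -m creep '[{"tx":0.1,"ty":0,"tz":0,"wx":0,"wy":0,"wz":0,"gripper":1},{"tx":0.1,"ty":0,"tz":0,"wx":0,"wy":0,"wz":0,"gripper":1},{"tx":0.1,"ty":0,"tz":0,"wx":0,"wy":0,"wz":0,"gripper":1}]'
```

```text
time: 10.6
tool_pos: [524.2, 196.6, 136.4]
tcp_rot: [0.222, 1.57, -1.12]
contact_force: [0.3, 0.3, -1.7]
grip_width: 9.9
time: 10.85
tool_pos: [524.2, 196.6, 135.4]
tcp_rot: [0.182, 1.57, -1.16]
contact_force: [0.1, 0.9, -3.2]
grip_width: 10.2
```

```bash

python3 -m creep '[{"tx":0.1,"ty":0,"tz":0,"wx":0,"wy":0,"wz":0,"gripper":1},{"tx":0.1,"ty":0,"tz":0,"wx":0,"wy":0,"wz":0,"gripper":1},{"tx":0.1,"ty":0,"tz":0,"wx":0,"wy":0,"wz":0,"gripper":1}]'
python3 -m creep '[{"tx":0.1,"ty":0,"tz":0,"wx":0,"wy":0,"wz":0,"gripper":1},{"tx":0.1,"ty":0,"tz":0,"wx":0,"wy":0,"wz":0,"gripper":1},{"tx":0.1,"ty":0,"tz":0,"wx":0,"wy":0,"wz":0,"gripper":1}]'
python3 - <<'E'
from h import *
c=cap('scene','scene11');s=cap('side','side11');w=cap('wrist','wrist11');p,o=pose()[1:];print(p,o['contact_force'],o['moment'],o['grip_width'])
cv2.imwrite('pics/m11.png',np.hstack([cv2.resize(c['frame'][220:300,300:380,::-1],(400,400),interpolation=cv2.INTER_CUBIC),cv2.resize(s['frame'][225:295,285:355,::-1],(400,400),interpolation=cv2.INTER_CUBIC)]))
E
```

```text
time: 11.1
tool_pos: [524.2, 196.6, 134.4]
tcp_rot: [0.201, 1.57, -1.142]
contact_force: [-0.7, 1.0, -3.0]
grip_width: 10.0
time: 11.35
tool_pos: [524.4, 196.7, 133.6]
tcp_rot: [0.766, 1.57, -0.577]
contact_force: [-0.3, -0.1, -1.1]
grip_width: 9.8
[524.42629507 196.68385491 133.64721827] [ 0.29102281  0.92515824 -0.83311028] [0.00207279 0.0755794  0.03300601] 9.589904749463226
```

View pics/m11.png

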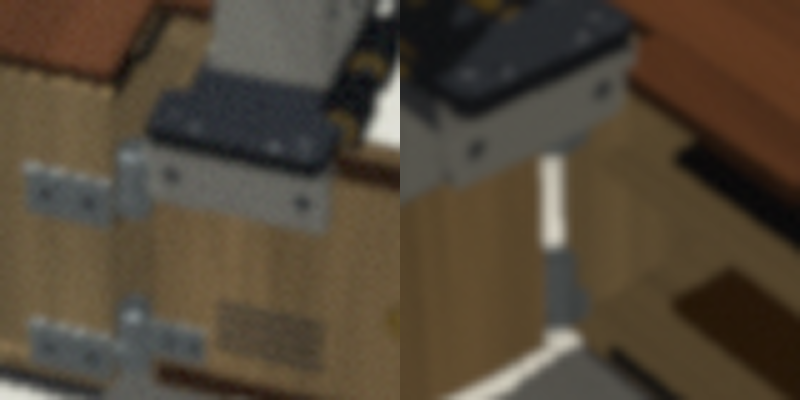

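In the scene half the knuckles now sit almost on the bracket shoulders, at (130,205) and (133,365). The force is just starting to change, so I'm pressing on in 1 mm steps.

```bash

python3 -m creep '[{"tx":0.1,"ty":0,"tz":0,"wx":0,"wy":0,"wz":0,"gripper":1},{"tx":0.1,"ty":0,"tz":0,"wx":0,"wy":0,"wz":0,"gripper":1},{"tx":0.1,"ty":0,"tz":0,"wx":0,"wy":0,"wz":0,"gripper":1}]'
python3 -m creep '[{"tx":0.1,"ty":0,"tz":0,"wx":0,"wy":0,"wz":0,"gripper":1},{"tx":0.1,"ty":0,"tz":0,"wx":0,"wy":0,"wz":0,"gripper":1},{"tx":0.1,"ty":0,"tz":0,"wx":0,"wy":0,"wz":0,"gripper":1}]'
python3 -c "
from h import *
print(pose()[2]['moment'],pose()[2]['contact_force'])"
```

```text
time: 11.75
tool_pos: [524.4, 196.7, 133.5]
tcp_rot: [1.045, 1.569, -0.297]
contact_force: [-3.3, -0.4, 5.5]
grip_width: 9.9
time: 12.0
tool_pos: [524.3, 196.7, 133.1]
tcp_rot: [1.109, 1.569, -0.234]
contact_force: [-5.0, -1.3, 10.4]
grip_width: 9.9
[-0.17761904  0.57322424  0.04799547] [-5.03262555 -1.27561448 10.36411981]
```

Seating is confirmed: the TCP stopped at z = 133.1 and the upward force rose to 10 N with the door still gripped. I'm releasing now.

```bash

python3 -m creep '[{"tx":-0.1,"ty":0,"tz":0,"wx":0,"wy":0,"wz":0,"gripper":0},{"tx":-0.1,"ty":0,"tz":0,"wx":0,"wy":0,"wz":0,"gripper":0},{"tx":-0.1,"ty":0,"tz":0,"wx":0,"wy":0,"wz":0,"gripper":0},{"tx":-0.1,"ty":0,"tz":0,"wx":0,"wy":0,"wz":0,"gripper":0},{"tx":-0.1,"ty":0,"tz":0,"wx":0,"wy":0,"wz":0,"gripper":0},{"tx":-0.1,"ty":0,"tz":0,"wx":0,"wy":0,"wz":0,"gripper":0},{"tx":-0.1,"ty":0,"tz":0,"wx":0,"wy":0,"wz":0,"gripper":0},{"tx":-0.1,"ty":0,"tz":0,"wx":0,"wy":0,"wz":0,"gripper":0}]'
python3 - <<'E'
from h import *
c=cap('scene','scene12');s=cap('side','side12');w=cap('wrist','wrist12');p,o=pose()[1:];print(p,o['contact_force'],o['moment'],o['grip_width'])
cv2.imwrite('pics/m12.png',np.hstack([cv2.resize(c['frame'][220:300,300:380,::-1],(400,400),interpolation=cv2.INTER_CUBIC),cv2.resize(w['frame'][80:480,100:500,::-1],(400,400),interpolation=cv2.INTER_CUBIC)]))
E
```

```text
time: 12.67
tool_pos: [524.2, 196.6, 132.4]
tcp_rot: [0.147, 1.57, -1.196]
contact_force: [-0.3, -0.2, 0.1]
grip_width: 45.8
[524.25542567 196.6413611  132.43881022] [-0.18203766 -0.48742281 -0.48287252] [-0.13910532  0.16511518 -0.00083785] 45.91630474244095
```

View pics/m12.png

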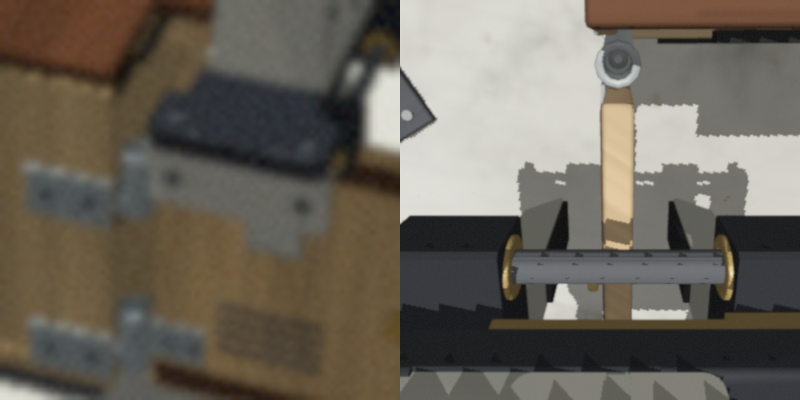

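The gripper has let go (46 mm open, force ≈ 0). The wrist half shows the door still standing at 90° with its upper knuckle on the pin at (618,62). I'm checking the finger shape before planning the closing push.

```bash
python3 - <<'E'
from h import *
c=load('scene12');s=load('side12')
cv2.imwrite('pics/m12b.png',np.hstack([cv2.resize(c['frame'][190:290,310:410,::-1],(400,400),interpolation=cv2.INTER_CUBIC),cv2.resize(s['frame'][190:290,220:320,::-1],(400,400),interpolation=cv2.INTER_CUBIC)]))
P=cloud(s)[210:260,250:310]
R,p,o=pose()
for n,(a,b,x0,x1) in {'scene12':(215,275,320,400),'side12':(195,265,235,315)}.items():
    cl=cloud(load(n))[a:b,x0:x1].reshape(-1,3); q=(cl-p)@R; q=q[(abs(q[:,2])<75)&(abs(q[:,2])>18)&(abs(q[:,1])<60)&(q[:,0]<10)&(q[:,0]>-90)]
    for lo in range(-90,10,10):
        m=(q[:,0]>=lo)&(q[:,0]<lo+10)
        if m.sum()>3: print(n,lo,m.sum(),q[m].min(0)[1:].round(),q[m].max(0)[1:].round())
E
```

```text
scene12 -90 163 [-36. -60.] [37. 75.]
scene12 -80 58 [-35. -57.] [-16.  75.]
scene12 -70 7 [-34. -54.] [59. 54.]
scene12 -60 7 [-10.  26.] [60. 53.]
scene12 -30 23 [ -9. -45.] [ 11. -38.]
scene12 -20 33 [-10. -43.] [ 11. -27.]
scene12 -10 11 [ -9. -38.] [ 12. -27.]
side12 -90 164 [-37. -75.] [18. 71.]
side12 -80 86 [-37. -56.] [-3. 56.]
side12 -70 15 [ -8. -28.] [  5. -25.]
side12 -60 26 [-11. -42.] [10. 40.]
side12 -50 44 [-12. -42.] [-5. 41.]
side12 -40 44 [-12. -42.] [-5. 40.]
side12 -30 43 [-11. -40.] [11. 41.]
side12 -20 29 [-11.  23.] [10. 41.]
side12 -10 4 [-11.  26.] [-9. 31.]
```

View pics/m12b.png

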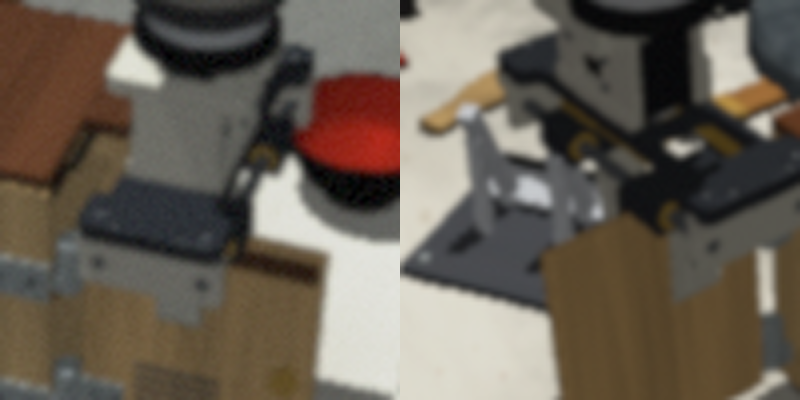

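Depth shows slim fingers (±11 mm) for 66 mm behind the tip, and the wide body only beyond that. The plan has two stages:

1. Raise 13 mm while still straddling the door, and swing it about the hinge by about 45°.
2. Finish with closed fingertips, tilted and low, so they pass under the roof lip.

```bash

python3 -m creep '[{"tx":-0.6,"ty":0,"tz":0,"wx":0,"wy":0,"wz":0,"gripper":0.45},{"tx":-1.3,"ty":0,"tz":0,"wx":0,"wy":0,"wz":0,"gripper":0.45},{"tx":-1.3,"ty":0,"tz":0,"wx":0,"wy":0,"wz":0,"gripper":0.45},{"tx":-1.3,"ty":0,"tz":0,"wx":0,"wy":0,"wz":0,"gripper":0.45}]'
python3 - <<'E'
import numpy as np
for i in range(1,9):
    f=np.radians(2.8*i); print(round(7.21*(1-np.cos(f)),2),round(7.21*np.sin(f),2),round(-f,3))
from h import *
w=cap('wrist','wrist13'); cv2.imwrite('pics/w13.png',cv2.resize(w['frame'][:,:,::-1],None,fx=.8,fy=.8))
E
```

```text
time: 13.15
tool_pos: [524.7, 196.8, 146.3]
tcp_rot: [1.188, 1.569, -0.155]
contact_force: [-0.4, -0.1, -0.4]
grip_width: 27.0
0.01 0.35 -0.049
0.03 0.7 -0.098
0.08 1.05 -0.147
0.14 1.4 -0.195
0.21 1.74 -0.244
0.31 2.08 -0.293
0.42 2.42 -0.342
0.54 2.75 -0.391
```

View pics/w13.png

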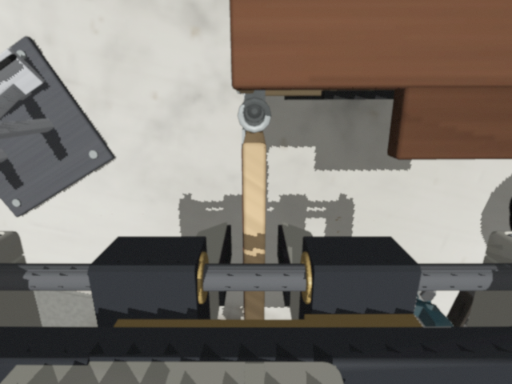

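Wrist view: the door edge at columns 243–267 sits between the fingers, the knuckle is on its pin at (255,113), and the roof lip starts at (397,90) to the right. Starting the swing.

```bash

python3 -m creep '[{"tx":0,"ty":0.01,"tz":0.35,"wx":-0.049,"wy":0,"wz":0,"gripper":0.5},{"tx":0,"ty":0.03,"tz":0.7,"wx":-0.098,"wy":0,"wz":0,"gripper":0.5},{"tx":0,"ty":0.08,"tz":1.05,"wx":-0.147,"wy":0,"wz":0,"gripper":0.5},{"tx":0,"ty":0.14,"tz":1.4,"wx":-0.195,"wy":0,"wz":0,"gripper":0.5},{"tx":0,"ty":0.21,"tz":1.74,"wx":-0.244,"wy":0,"wz":0,"gripper":0.5},{"tx":0,"ty":0.31,"tz":2.08,"wx":-0.293,"wy":0,"wz":0,"gripper":0.5},{"tx":0,"ty":0.42,"tz":2.42,"wx":-0.342,"wy":0,"wz":0,"gripper":0.5},{"tx":0,"ty":0.54,"tz":2.75,"wx":-0.391,"wy":0,"wz":0,"gripper":0.5}]'
python3 - <<'E'
from h import *
w=cap('wrist','wrist14'); cv2.imwrite('pics/w14.png',cv2.resize(w['frame'][:,:,::-1],None,fx=.8,fy=.8)); print(pose()[2]['contact_force'],pose()[2]['moment'])
E
```

```text
time: 13.87
tool_pos: [535.6, 170.9, 145.3]
tcp_rot: [-0.684, 1.57, -1.633]
contact_force: [-0.1, -0.3, 0.1]
grip_width: 23.2
[ 0.17137974 -0.34042089  0.11489045] [-0.10653553  0.05364395  0.01122131]
```

View pics/w14.png

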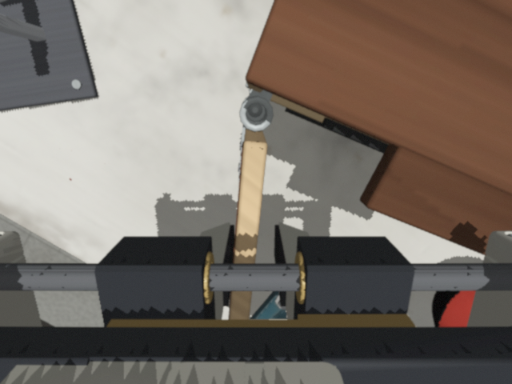

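The door follows; the wrist view shows it at 3–4° lag, with the knuckle on its pin at (257,112) and the lip corner clear at (367,205). Another 20°.

```bash

python3 -m creep '[{"tx":0,"ty":0.01,"tz":0.35,"wx":-0.049,"wy":0,"wz":0,"gripper":0.5},{"tx":0,"ty":0.03,"tz":0.7,"wx":-0.098,"wy":0,"wz":0,"gripper":0.5},{"tx":0,"ty":0.08,"tz":1.05,"wx":-0.147,"wy":0,"wz":0,"gripper":0.5},{"tx":0,"ty":0.14,"tz":1.4,"wx":-0.195,"wy":0,"wz":0,"gripper":0.5},{"tx":0,"ty":0.21,"tz":1.74,"wx":-0.244,"wy":0,"wz":0,"gripper":0.5},{"tx":0,"ty":0.31,"tz":2.08,"wx":-0.293,"wy":0,"wz":0,"gripper":0.5},{"tx":0,"ty":0.42,"tz":2.42,"wx":-0.342,"wy":0,"wz":0,"gripper":0.5},{"tx":0,"ty":0.42,"tz":2.42,"wx":-0.342,"wy":0,"wz":0,"gripper":0.5}]'
python3 - <<'E'
from h import *
w=cap('wrist','wrist15'); cv2.imwrite('pics/w15.png',cv2.resize(w['frame'][:,:,::-1],None,fx=.8,fy=.8)); print(pose()[2]['contact_force'],pose()[2]['joint_positions'].round(2))
E
```

```text
time: 14.58
tool_pos: [553.4, 153.5, 145.3]
tcp_rot: [-0.559, 1.57, -1.168]
contact_force: [-0.3, 0.3, 0.3]
grip_width: 22.9
[-0.73258828  0.43728733  0.20353156] [ 0.14  0.5   1.5  -0.    1.13  0.75]
```

View pics/w15.png

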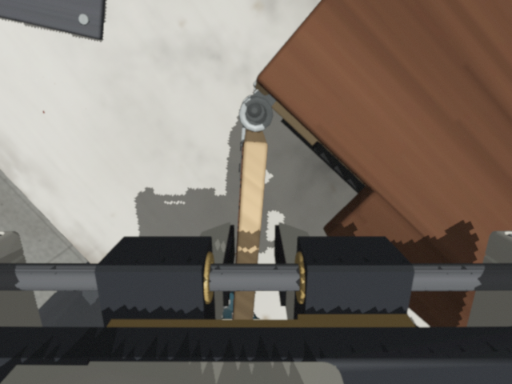

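The door is now about 51° open and still seated; the wrist view shows the knuckle at (257,112) and the door between the fingers. I'm lifting the tool out and planning the low, tilted push.

```bash

python3 -m creep '[{"tx":-1,"ty":0,"tz":0,"wx":0,"wy":0,"wz":0,"gripper":0.4},{"tx":-2.5,"ty":0,"tz":0,"wx":0,"wy":0,"wz":0,"gripper":0.4},{"tx":-4.5,"ty":0,"tz":0,"wx":0,"wy":0,"wz":0,"gripper":0.4},{"tx":-6.5,"ty":0,"tz":0,"wx":0,"wy":0,"wz":0,"gripper":0.4},{"tx":-8,"ty":0,"tz":0,"wx":0,"wy":0,"wz":0,"gripper":0.4}]'
cat >> h.py <<'E'
H=np.array([594.5,212.8])
def push(th,gap,z=60,r=85,tilt=28):
    a=np.radians(13.25-th); d=np.array([np.cos(a),np.sin(a),0]); y=np.array([-d[1],d[0],0])
    t=np.radians(tilt); x=np.sin(t)*d-np.cos(t)*np.array([0,0,1])
    zt=y; R=np.c_[x,np.cross(zt,x),zt]
    p=np.r_[H,z]-r*y-(5+11*np.cos(t)+gap)*d
    return R,p
def relseq(l,R=None,p=None):
    if R is None: R,p,_=pose()
    for Rt,pt in l: rel(Rt,pt,R,p)
E
python3 - <<'E'
from h import *
c=cap('scene','scene16');s=cap('side','side16')
cv2.imwrite('pics/m16.png',np.hstack([cv2.resize(c['frame'][190:310,280:400,::-1],(400,400),interpolation=cv2.INTER_CUBIC),cv2.resize(s['frame'][190:310,240:360,::-1],(400,400),interpolation=cv2.INTER_CUBIC)]))
# door plane angle from depth: side sees inner face
rel(*push(51,90,z=225)); R,p=push(51,90,z=225); print(p)
rel(*push(51,40,z=65),R,p)
E
```

```text
time: 15.05
tool_pos: [553.3, 154.2, 228.0]
tcp_rot: [0.482, 1.568, -0.129]
contact_force: [0.4, 0.6, 0.5]
grip_width: 27.5
t cm [  0.34  -0.9  -10.94] w [-1.491 -0.364 -0.389] dist 109.8 deg 90.7
[459.66650968 209.69814135 225.        ]
t cm [16.47  3.1   0.  ] w [0. 0. 0.] dist 167.6 deg 0.0
```

View pics/m16.png

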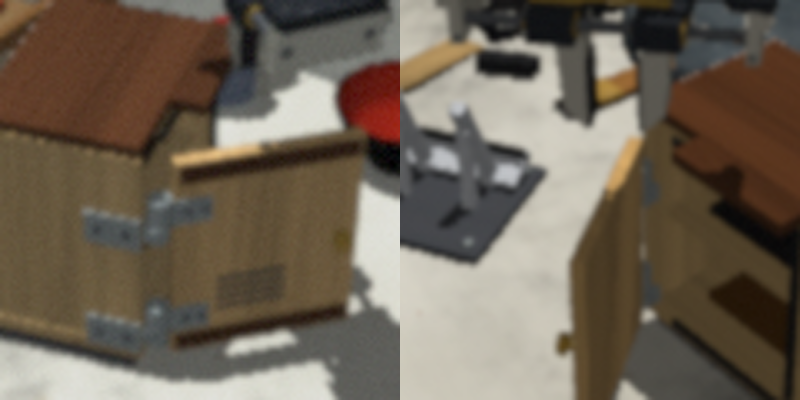

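Both halves of the picture show the door hanging freely, upright and seated, about 51° open. The knuckles are at (160,215) and (158,322) in the scene half. Now I'm re-orienting the tool for the push with the fingers closed.

```bash

python3 -m creep '[{"tx":0,"ty":-0.1,"tz":-1,"wx":-0.11,"wy":-0.027,"wz":-0.029,"gripper":1},{"tx":0,"ty":-0.1,"tz":-2,"wx":-0.22,"wy":-0.054,"wz":-0.057,"gripper":1},{"tx":0.1,"ty":-0.2,"tz":-3,"wx":-0.33,"wy":-0.08,"wz":-0.086,"gripper":1},{"tx":0.1,"ty":-0.3,"tz":-4,"wx":-0.44,"wy":-0.107,"wz":-0.115,"gripper":1},{"tx":0.1,"ty":-0.4,"tz":-5,"wx":-0.55,"wy":-0.134,"wz":-0.143,"gripper":1},{"tx":0.2,"ty":-0.5,"tz":-6,"wx":-0.66,"wy":-0.161,"wz":-0.172,"gripper":1},{"tx":0.2,"ty":-0.5,"tz":-7,"wx":-0.77,"wy":-0.188,"wz":-0.2,"gripper":1},{"tx":0.2,"ty":-0.5,"tz":-8,"wx":-0.88,"wy":-0.215,"wz":-0.23,"gripper":1}]'
python3 -c "
from h import *
rel(*push(51,90,z=225)); print(pose()[2]['joint_positions'].round(2))"
```

```text
time: 15.82
tool_pos: [483.7, 195.8, 222.5]
tcp_rot: [-1.269, 1.264, -0.987]
contact_force: [-0.3, 0.4, -0.3]
grip_width: 0.4
t cm [-0.98  1.82 -1.87] w [-0.603 -0.155 -0.161] dist 27.9 deg 36.8
[ 0.42  0.33  1.59 -0.33  1.18  0.26]
```

```bash

python3 -m creep '[{"tx":-0.2,"ty":0.3,"tz":-0.3,"wx":-0.11,"wy":-0.028,"wz":-0.03,"gripper":1},{"tx":-0.4,"ty":0.7,"tz":-0.7,"wx":-0.22,"wy":-0.057,"wz":-0.06,"gripper":1},{"tx":-0.6,"ty":1,"tz":-1,"wx":-0.33,"wy":-0.085,"wz":-0.09,"gripper":1},{"tx":-0.8,"ty":1.4,"tz":-1.4,"wx":-0.44,"wy":-0.113,"wz":-0.12,"gripper":1},{"tx":-0.9,"ty":1.6,"tz":-1.7,"wx":-0.55,"wy":-0.14,"wz":-0.15,"gripper":1},{"tx":-1,"ty":1.8,"tz":-1.9,"wx":-0.603,"wy":-0.155,"wz":-0.161,"gripper":1},{"tx":-1,"ty":1.8,"tz":-1.9,"wx":-0.603,"wy":-0.155,"wz":-0.161,"gripper":1}]'
python3 -c "
from h import *
rel(*push(51,90,z=225)); print(pose()[2]['joint_positions'].round(2)); rel(*push(51,40,z=65))"
```

```text
time: 16.4
tool_pos: [458.6, 209.4, 225.1]
tcp_rot: [-1.57, 1.083, -0.66]
contact_force: [-1.1, -0.1, -0.3]
grip_width: 0.4
t cm [ 0.03 -0.05  0.09] w [-0.002 -0.001 -0.001] dist 1.1 deg 0.1
[ 0.55  0.25  1.77 -0.54  1.01 -0.09]
t cm [16.51  3.03  0.09] w [-0.002 -0.001 -0.001] dist 167.9 deg 0.1
```

```bash

python3 -m creep '[{"tx":2,"ty":0.5,"tz":0,"wx":0,"wy":0,"wz":0,"gripper":1},{"tx":4.5,"ty":1,"tz":0,"wx":0,"wy":0,"wz":0,"gripper":1},{"tx":7.5,"ty":1.5,"tz":0,"wx":0,"wy":0,"wz":0,"gripper":1},{"tx":10.5,"ty":2,"tz":0,"wx":0,"wy":0,"wz":0,"gripper":1},{"tx":13,"ty":2.5,"tz":0,"wx":0,"wy":0,"wz":0,"gripper":1},{"tx":15,"ty":2.8,"tz":0,"wx":0,"wy":0,"wz":0,"gripper":1},{"tx":16.5,"ty":3,"tz":0.1,"wx":0,"wy":0,"wz":0,"gripper":1},{"tx":16.5,"ty":3,"tz":0.1,"wx":0,"wy":0,"wz":0,"gripper":1}]'
python3 - <<'E'
from h import *
print(pose()[2]['joint_positions'].round(2)); rel(*push(51,40,z=65))
c=cap('scene','scene17');s=cap('side','side17')
cv2.imwrite('pics/m17.png',np.hstack([cv2.resize(c['frame'][170:310,280:420,::-1],(400,400),interpolation=cv2.INTER_CUBIC),cv2.resize(s['frame'][150:310,220:380,::-1],(400,400),interpolation=cv2.INTER_CUBIC)]))
relseq([push(51,g,65) for g in (20,8)])
relseq([push(t,0,65) for t in (48,45,42,39,36,33)],*push(51,0,65))
E
```

```text
time: 17.07
tool_pos: [500.5, 177.6, 63.0]
tcp_rot: [-1.574, 1.085, -0.67]
contact_force: [-0.7, -0.2, 0.2]
grip_width: 0.5
[ 0.45  0.52  1.91 -0.78  0.64  0.17]
t cm [-0.27  0.08  0.04] w [-0.007 -0.005 -0.003] dist 2.8 deg 0.5
t cm [ 0.93 -1.56 -0.09] w [-0.007 -0.002 -0.001] dist 18.1 deg 0.4
t cm [ 1.49 -2.62 -0.08] w [-0.007 -0.002 -0.001] dist 30.1 deg 0.4
t cm [ 0.21 -0.39 -0.07] w [-0.046 -0.025  0.   ] dist 4.5 deg 3.0
t cm [ 0.42 -0.79 -0.11] w [-0.092 -0.049  0.   ] dist 9.0 deg 6.0
t cm [ 0.63 -1.19 -0.13] w [-0.139 -0.074  0.   ] dist 13.5 deg 9.0
t cm [ 0.84 -1.59 -0.12] w [-0.185 -0.098  0.   ] dist 18.0 deg 12.0
t cm [ 1.06 -1.99 -0.09] w [-0.231 -0.123  0.   ] dist 22.5 deg 15.0
t cm [ 1.27 -2.38 -0.04] w [-0.277 -0.147  0.   ] dist 27.0 deg 18.0
```

View pics/m17.png

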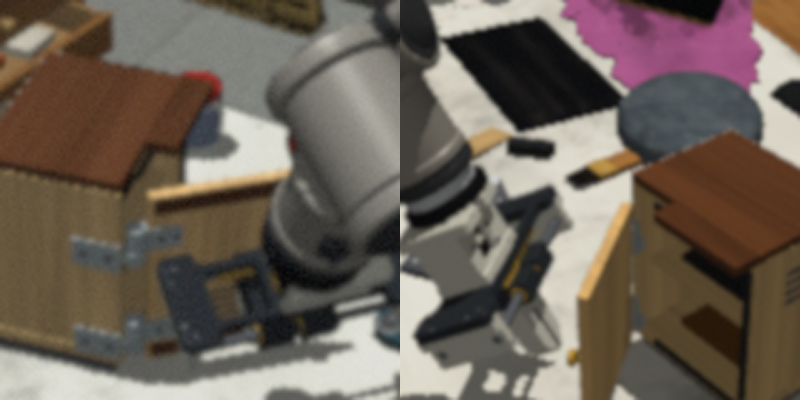

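The picture shows the closed fingers low, on the outer side of the door, and the tilted body clear of door and lip. I'm closing in and pushing along the arc.

```bash

python3 -m creep '[{"tx":0.3,"ty":-0.5,"tz":0,"wx":0,"wy":0,"wz":0,"gripper":1},{"tx":0.7,"ty":-1.2,"tz":0,"wx":0,"wy":0,"wz":0,"gripper":1},{"tx":1.1,"ty":-1.9,"tz":-0.1,"wx":0,"wy":0,"wz":0,"gripper":1},{"tx":1.5,"ty":-2.6,"tz":-0.1,"wx":0,"wy":0,"wz":0,"gripper":1},{"tx":1.7,"ty":-3,"tz":-0.1,"wx":0,"wy":0,"wz":0,"gripper":1},{"tx":1.7,"ty":-3,"tz":-0.1,"wx":0,"wy":0,"wz":0,"gripper":1}]'
python3 - <<'E'
from h import *
print(pose()[2]['joint_positions'].round(2)); relseq([push(t,0,65) for t in (51,48,45,42,39,36,33,30)])
E
```

```text
time: 17.67
tool_pos: [529.0, 156.2, 65.8]
tcp_rot: [-1.563, 1.082, -0.658]
contact_force: [0.3, -0.4, -0.2]
grip_width: 0.4
[ 0.38  0.53  1.88 -0.78  0.62  0.1 ]
t cm [ 0.19 -0.18 -0.01] w [-0.007  0.     0.   ] dist 2.6 deg 0.4
t cm [ 0.4  -0.57 -0.07] w [-0.053 -0.024  0.   ] dist 7.0 deg 3.4
t cm [ 0.61 -0.97 -0.11] w [-0.099 -0.049  0.   ] dist 11.5 deg 6.4
t cm [ 0.82 -1.37 -0.13] w [-0.146 -0.074  0.001] dist 16.0 deg 9.4
t cm [ 1.03 -1.77 -0.12] w [-0.192 -0.098  0.001] dist 20.5 deg 12.4
t cm [ 1.24 -2.17 -0.09] w [-0.238 -0.123  0.001] dist 25.0 deg 15.4
t cm [ 1.45 -2.56 -0.03] w [-0.284 -0.147  0.001] dist 29.5 deg 18.4
t cm [ 1.66 -2.95  0.04] w [-0.331 -0.172  0.001] dist 33.9 deg 21.4
```

```bash

python3 -m creep '[{"tx":0.2,"ty":-0.2,"tz":0,"wx":-0.007,"wy":0,"wz":0,"gripper":1},{"tx":0.4,"ty":-0.6,"tz":-0.1,"wx":-0.05,"wy":-0.02,"wz":0,"gripper":1},{"tx":0.6,"ty":-1,"tz":-0.1,"wx":-0.1,"wy":-0.05,"wz":0,"gripper":1},{"tx":0.8,"ty":-1.4,"tz":-0.1,"wx":-0.146,"wy":-0.074,"wz":0,"gripper":1},{"tx":1,"ty":-1.8,"tz":-0.1,"wx":-0.192,"wy":-0.1,"wz":0,"gripper":1},{"tx":1.25,"ty":-2.2,"tz":-0.1,"wx":-0.24,"wy":-0.12,"wz":0,"gripper":1},{"tx":1.45,"ty":-2.55,"tz":0,"wx":-0.284,"wy":-0.147,"wz":0,"gripper":1},{"tx":1.65,"ty":-2.95,"tz":0,"wx":-0.33,"wy":-0.172,"wz":0,"gripper":1}]'
python3 - <<'E'
from h import *
print(pose()[2]['joint_positions'].round(2)); relseq([push(t,0,65) for t in (30,27,24,21,18,15,12)])
c=cap('scene','scene18');s=cap('side','side18')
cv2.imwrite('pics/m18.png',np.hstack([cv2.resize(c['frame'][170:310,280:420,::-1],(400,400),interpolation=cv2.INTER_CUBIC),cv2.resize(s['frame'][150:310,220:380,::-1],(400,400),interpolation=cv2.INTER_CUBIC)]))
E
```

```text
time: 18.33
tool_pos: [554.5, 136.4, 64.5]
tcp_rot: [-1.572, 1.082, -0.289]
contact_force: [0.2, -0.1, 0.2]
grip_width: 0.6
[ 0.24  0.49  1.97 -0.77  0.35 -0.35]
t cm [ 0.03 -0.15 -0.03] w [0.004 0.001 0.   ] dist 1.6 deg 0.2
t cm [ 0.24 -0.55 -0.1 ] w [-0.042 -0.023  0.   ] dist 6.1 deg 2.8
t cm [ 0.45 -0.95 -0.14] w [-0.088 -0.048  0.   ] dist 10.6 deg 5.8
t cm [ 0.66 -1.34 -0.16] w [-0.135 -0.072  0.   ] dist 15.1 deg 8.8
t cm [ 0.88 -1.74 -0.16] w [-0.181 -0.097 -0.   ] dist 19.6 deg 11.8
t cm [ 1.09 -2.14 -0.13] w [-0.227 -0.121 -0.   ] dist 24.0 deg 14.8
t cm [ 1.3  -2.54 -0.08] w [-0.273 -0.146 -0.   ] dist 28.5 deg 17.8
```

View pics/m18.png

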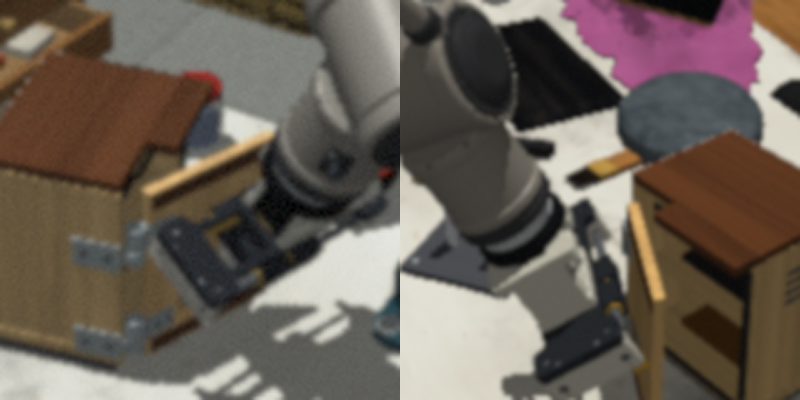

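The door is about 30° open and following, but q5 = 0.35 is near its 0.28 limit. I'll back off, reduce the tilt to 25° and raise to z = 80, which still clears the lip by about 7 mm, before finishing.

```bash
python3 - <<'E'
from h import *
relseq([push(30,12,65,tilt=28),push(30,12,80,tilt=25),push(30,2,80,tilt=25)])
E
```

```text
t cm [-0.54  0.93  0.06] w [ 0.001 -0.    -0.   ] dist 10.8 deg 0.0
t cm [-1.88  0.25  0.06] w [ 0.001 -0.     0.052] dist 19.0 deg 3.0
t cm [-1.41 -0.63  0.06] w [ 0.001 -0.     0.052] dist 15.5 deg 3.0
```

```bash

python3 -m creep '[{"tx":-0.55,"ty":0.9,"tz":0.05,"wx":0,"wy":0,"wz":0,"gripper":1},{"tx":-1.2,"ty":0.6,"tz":0.05,"wx":0,"wy":0,"wz":0.025,"gripper":1},{"tx":-1.9,"ty":0.25,"tz":0.05,"wx":0,"wy":0,"wz":0.052,"gripper":1},{"tx":-1.4,"ty":-0.6,"tz":0.05,"wx":0,"wy":0,"wz":0.052,"gripper":1},{"tx":-1.4,"ty":-0.6,"tz":0.05,"wx":0,"wy":0,"wz":0.052,"gripper":1}]'
python3 - <<'E'
from h import *
print(pose()[2]['joint_positions'].round(2)); relseq([push(t,0,80,tilt=25) for t in (30,27,24,21,18,15,12)])
E
```

```text
time: 18.85
tool_pos: [555.1, 137.4, 80.8]
tcp_rot: [-1.568, 1.132, -0.29]
contact_force: [0.5, -0.5, 1.2]
grip_width: 0.8
[ 0.23  0.46  1.92 -0.53  0.43 -0.6 ]
t cm [ 0.12 -0.06 -0.15] w [-0.001  0.001  0.003] dist 2.0 deg 0.2
t cm [ 0.31 -0.47 -0.21] w [-0.048 -0.021  0.003] dist 6.0 deg 3.0
t cm [ 0.5  -0.87 -0.25] w [-0.096 -0.044  0.003] dist 10.4 deg 6.0
t cm [ 0.69 -1.28 -0.27] w [-0.143 -0.066  0.003] dist 14.8 deg 9.0
t cm [ 0.88 -1.69 -0.27] w [-0.191 -0.088  0.003] dist 19.3 deg 12.0
t cm [ 1.07 -2.1  -0.24] w [-0.238 -0.11   0.003] dist 23.7 deg 15.0
t cm [ 1.27 -2.51 -0.19] w [-0.286 -0.132  0.003] dist 28.1 deg 18.0
```

```bash

python3 -m creep '[{"tx":0.1,"ty":-0.1,"tz":-0.15,"wx":0,"wy":0,"wz":0,"gripper":1},{"tx":0.3,"ty":-0.5,"tz":-0.2,"wx":-0.048,"wy":-0.021,"wz":0,"gripper":1},{"tx":0.5,"ty":-0.9,"tz":-0.25,"wx":-0.096,"wy":-0.044,"wz":0,"gripper":1},{"tx":0.7,"ty":-1.3,"tz":-0.27,"wx":-0.143,"wy":-0.066,"wz":0,"gripper":1},{"tx":0.9,"ty":-1.7,"tz":-0.27,"wx":-0.19,"wy":-0.088,"wz":0,"gripper":1},{"tx":1.1,"ty":-2.1,"tz":-0.24,"wx":-0.238,"wy":-0.11,"wz":0,"gripper":1},{"tx":1.25,"ty":-2.5,"tz":-0.2,"wx":-0.286,"wy":-0.132,"wz":0,"gripper":1},{"tx":1.25,"ty":-2.5,"tz":-0.2,"wx":-0.286,"wy":-0.132,"wz":0,"gripper":1}]'
python3 - <<'E'
from h import *
print(pose()[2]['joint_positions'].round(2)); relseq([push(t,0,80,tilt=25) for t in (12,10,8,6,4,2,1,0)])
c=cap('scene','scene19');s=cap('side','side19')
cv2.imwrite('pics/m19.png',np.hstack([cv2.resize(c['frame'][170:310,280:420,::-1],(400,400),interpolation=cv2.INTER_CUBIC),cv2.resize(s['frame'][170:310,250:390,::-1],(400,400),interpolation=cv2.INTER_CUBIC)]))
E
```

```text
time: 19.52
tool_pos: [579.4, 126.6, 78.5]
tcp_rot: [-1.575, 1.136, 0.02]
contact_force: [0.2, -0.7, -0.1]
grip_width: 0.3
[ 0.11  0.47  1.91 -0.11  0.33 -1.39]
t cm [-0.05 -0.24  0.08] w [ 0.003 -0.001 -0.001] dist 2.6 deg 0.2
t cm [ 0.07 -0.51  0.04] w [-0.029 -0.015 -0.001] dist 5.2 deg 1.9
t cm [ 0.2  -0.78 -0.  ] w [-0.06  -0.03  -0.001] dist 8.1 deg 3.9
t cm [ 0.32 -1.06 -0.03] w [-0.092 -0.045 -0.001] dist 11.1 deg 5.9
t cm [ 0.45 -1.33 -0.05] w [-0.124 -0.06  -0.001] dist 14.1 deg 7.9
t cm [ 0.58 -1.6  -0.05] w [-0.155 -0.074 -0.001] dist 17.0 deg 9.9
t cm [ 0.64 -1.74 -0.05] w [-0.171 -0.082 -0.001] dist 18.5 deg 10.9
t cm [ 0.71 -1.88 -0.05] w [-0.187 -0.089 -0.001] dist 20.0 deg 11.9
```

View pics/m19.png

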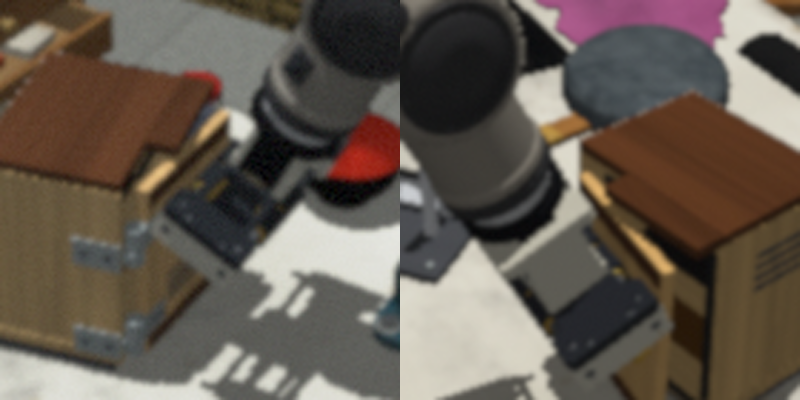

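The door is about 12° from shut and its top edge is now passing under the lip; the body is clear. Continuing in small steps while watching q5 and force.

```bash

python3 -m creep '[{"tx":0,"ty":-0.3,"tz":0.05,"wx":0,"wy":0,"wz":0,"gripper":1},{"tx":0.1,"ty":-0.5,"tz":0.05,"wx":-0.03,"wy":-0.015,"wz":0,"gripper":1},{"tx":0.2,"ty":-0.8,"tz":0,"wx":-0.06,"wy":-0.03,"wz":0,"gripper":1},{"tx":0.3,"ty":-1.05,"tz":0,"wx":-0.092,"wy":-0.045,"wz":0,"gripper":1},{"tx":0.45,"ty":-1.33,"tz":-0.05,"wx":-0.124,"wy":-0.06,"wz":0,"gripper":1},{"tx":0.45,"ty":-1.33,"tz":-0.05,"wx":-0.124,"wy":-0.06,"wz":0,"gripper":1}]'
python3 - <<'E'
from h import *
print(pose()[2]['joint_positions'].round(2)); relseq([push(t,g,80,tilt=25) for t,g in ((4,0),(2,0),(1,0),(0,0),(0,-2),(0,-4))])
c=cap('scene','scene20');s=cap('side','side20')
cv2.imwrite('pics/m20.png',np.hstack([cv2.resize(c['frame'][170:310,280:420,::-1],(400,400),interpolation=cv2.INTER_CUBIC),cv2.resize(s['frame'][170:310,250:390,::-1],(400,400),interpolation=cv2.INTER_CUBIC)]))
E
```

```text
time: 20.12
tool_pos: [594.0, 127.1, 80.7]
tcp_rot: [-1.57, 1.134, 0.162]
contact_force: [-0.1, -0.3, 0.5]
grip_width: 0.8
[ 0.06  0.48  1.88  0.12  0.35 -1.78]
t cm [ 0.03  0.09 -0.05] w [-0.  0.  0.] dist 1.1 deg 0.0
t cm [ 0.16 -0.18 -0.09] w [-0.032 -0.014  0.   ] dist 2.6 deg 2.0
t cm [ 0.22 -0.31 -0.11] w [-0.048 -0.022  0.   ] dist 4.0 deg 3.0
t cm [ 0.28 -0.45 -0.13] w [-0.064 -0.029  0.   ] dist 5.5 deg 4.0
t cm [ 0.37 -0.63 -0.11] w [-0.064 -0.029  0.   ] dist 7.4 deg 4.0
t cm [ 0.45 -0.81 -0.1 ] w [-0.064 -0.029  0.   ] dist 9.3 deg 4.0
```

View pics/m20.png

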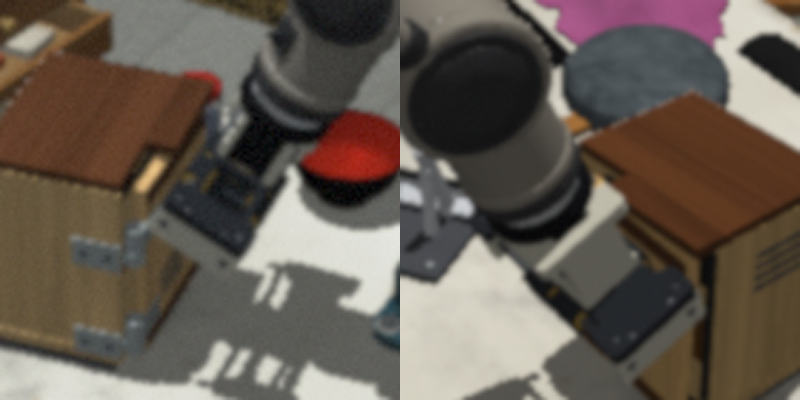

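```bash

python3 -m creep '[{"tx":0.15,"ty":-0.2,"tz":-0.1,"wx":-0.032,"wy":-0.014,"wz":0,"gripper":1},{"tx":0.22,"ty":-0.3,"tz":-0.1,"wx":-0.048,"wy":-0.022,"wz":0,"gripper":1},{"tx":0.28,"ty":-0.45,"tz":-0.1,"wx":-0.064,"wy":-0.029,"wz":0,"gripper":1},{"tx":0.32,"ty":-0.53,"tz":-0.1,"wx":-0.064,"wy":-0.029,"wz":0,"gripper":1},{"tx":0.32,"ty":-0.53,"tz":-0.1,"wx":-0.064,"wy":-0.029,"wz":0,"gripper":1}]'
python3 - <<'E'
from h import *
print(pose()[2]['joint_positions'].round(2)); relseq([push(t,g,80,tilt=25) for t,g in ((0,0),(0,-2),(0,-4),(0,-6))])
E
```

```text
time: 20.63
tool_pos: [599.5, 127.2, 79.7]
tcp_rot: [-1.571, 1.135, 0.23]
contact_force: [-0.7, 0.0, 0.4]
grip_width: 0.5
[ 0.04  0.49  1.87  0.22  0.36 -1.95]
t cm [-0.03  0.01 -0.06] w [-0.001 -0.001 -0.001] dist 0.7 deg 0.1
t cm [ 0.05 -0.17 -0.05] w [-0.001 -0.001 -0.001] dist 1.9 deg 0.1
t cm [ 0.13 -0.35 -0.05] w [-0.001 -0.001 -0.001] dist 3.8 deg 0.1
t cm [ 0.22 -0.54 -0.05] w [-0.001 -0.001 -0.001] dist 5.8 deg 0.1
```

No contact force yet, so I'm pushing gently in small steps until it rises.

```bash

python3 -m creep '[{"tx":0.05,"ty":-0.1,"tz":0,"wx":0,"wy":0,"wz":0,"gripper":1},{"tx":0.09,"ty":-0.2,"tz":0,"wx":0,"wy":0,"wz":0,"gripper":1},{"tx":0.09,"ty":-0.2,"tz":0,"wx":0,"wy":0,"wz":0,"gripper":1}]'
python3 -m creep '[{"tx":0.05,"ty":-0.1,"tz":0,"wx":0,"wy":0,"wz":0,"gripper":1},{"tx":0.09,"ty":-0.2,"tz":0,"wx":0,"wy":0,"wz":0,"gripper":1},{"tx":0.09,"ty":-0.2,"tz":0,"wx":0,"wy":0,"wz":0,"gripper":1}]'
python3 - <<'E'
from h import *
o=pose()[2];print(o['joint_positions'].round(2),o['contact_force'],o['moment'])
c=cap('scene','scene21');s=cap('side','side21')
cv2.imwrite('pics/m21.png',np.hstack([cv2.resize(c['frame'][190:290,290:390,::-1],(400,400),interpolation=cv2.INTER_CUBIC),cv2.resize(s['frame'][190:310,290:410,::-1],(400,400),interpolation=cv2.INTER_CUBIC)]))
E
```

```text
time: 20.88
tool_pos: [601.1, 127.6, 79.5]
tcp_rot: [-1.571, 1.137, 0.231]
contact_force: [-3.4, -0.7, 0.9]
grip_width: 0.7
time: 21.13
tool_pos: [601.7, 127.9, 79.2]
tcp_rot: [-1.57, 1.139, 0.233]
contact_force: [-12.8, -3.8, 8.0]
grip_width: -0.0
[ 0.04  0.49  1.86  0.22  0.37 -1.95] [-12.82443013  -3.8229272    8.00198633] [-0.46379158  1.62361725 -0.06193776]
```

View pics/m21.png

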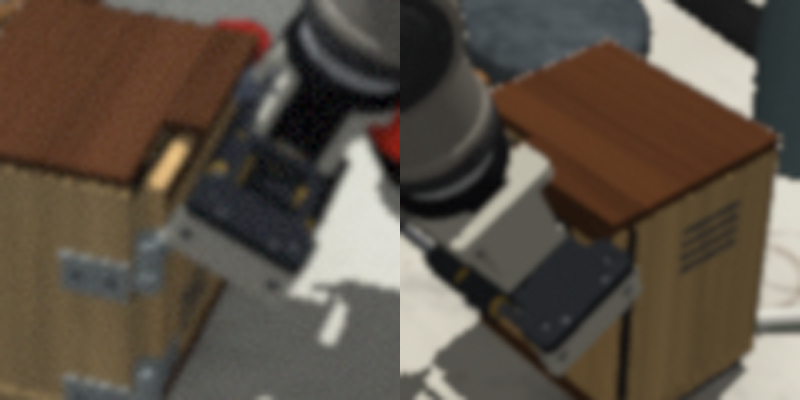

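The force has risen to 13 N with the TCP stopped, so the door is against the front. I'm backing straight off and checking.

```bash

python3 -m creep '[{"tx":-0.1,"ty":0.2,"tz":0,"wx":0,"wy":0,"wz":0,"gripper":1},{"tx":-0.2,"ty":0.5,"tz":0,"wx":0,"wy":0,"wz":0,"gripper":1},{"tx":-0.4,"ty":1,"tz":0,"wx":0,"wy":0,"wz":0,"gripper":1},{"tx":-1,"ty":2.2,"tz":0,"wx":0,"wy":0,"wz":0,"gripper":1},{"tx":-2.2,"ty":4.6,"tz":0,"wx":0,"wy":0,"wz":0,"gripper":1},{"tx":-3.4,"ty":7.2,"tz":0,"wx":0,"wy":0,"wz":0,"gripper":1},{"tx":-4.7,"ty":10,"tz":0,"wx":0,"wy":0,"wz":0,"gripper":1},{"tx":-6,"ty":12,"tz":0,"wx":0,"wy":0,"wz":0,"gripper":1}]'
python3 - <<'E'
from h import *
o=pose()[2];print(o['joint_positions'].round(2),o['contact_force'])
c=cap('scene','scene22');s=cap('side','side22')
cv2.imwrite('pics/m22.png',np.hstack([cv2.resize(c['frame'][190:290,290:390,::-1],(400,400),interpolation=cv2.INTER_CUBIC),cv2.resize(s['frame'][190:310,290:410,::-1],(400,400),interpolation=cv2.INTER_CUBIC)]))
E
```

```text
time: 21.9
tool_pos: [473.7, 95.6, 91.4]
tcp_rot: [-1.558, 1.146, 0.246]
contact_force: [0.2, 0.0, 0.3]
grip_width: 0.1
[-0.04  0.29  2.18  0.43  0.28 -2.23] [0.17166359 0.01593308 0.30434533]
```

View pics/m22.png

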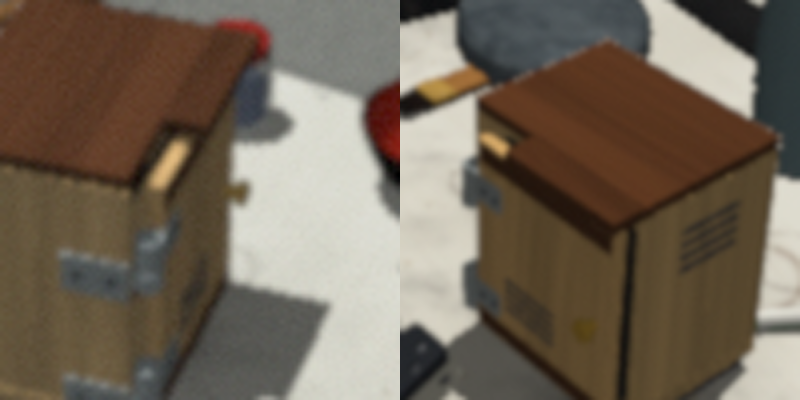

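The door looks shut in both views: the scene half shows its top edge tucked under the lip, and the side half shows the face parallel to the front with the knob at (583,328). I'm moving the arm up and away, off the q5 limit, then measuring.

```bash

python3 -m creep '[{"tx":-0.8,"ty":-0.4,"tz":0,"wx":0,"wy":0,"wz":0.06,"gripper":1},{"tx":-2,"ty":-1,"tz":0,"wx":0,"wy":0,"wz":0.12,"gripper":1},{"tx":-4,"ty":-1.8,"tz":0,"wx":0,"wy":0,"wz":0.2,"gripper":1},{"tx":-6,"ty":-2.8,"tz":0,"wx":0,"wy":0,"wz":0.28,"gripper":1},{"tx":-8,"ty":-3.5,"tz":0,"wx":0,"wy":0,"wz":0.36,"gripper":1},{"tx":-10,"ty":-4,"tz":0,"wx":0,"wy":0,"wz":0.4,"gripper":1},{"tx":-12,"ty":-5,"tz":0,"wx":0,"wy":0,"wz":0.4,"gripper":1},{"tx":-12,"ty":-5,"tz":0,"wx":0,"wy":0,"wz":0.4,"gripper":1}]'
python3 - <<'E'
from h import *
o=pose()[2];print(o['joint_positions'].round(2),o['contact_force'])
c=cap('scene','scene23');s=cap('side','side23')
cv2.imwrite('pics/side23v.png',s['frame'][:,:,::-1])
P=cloud(s)
Rc,oc=T(13.25,(677.5,161,0)); q=(P-oc)@Rc
m=(abs(q[...,1])<60)&(q[...,2]>45)&(q[...,2]<150)&(q[...,0]<-40)&(q[...,0]>-110)
a=q[m]; A=np.c_[a[:,1:],np.ones(len(a))]
for _ in range(4):
    k=np.linalg.lstsq(A,a[:,0],rcond=None)[0]; r=a[:,0]-A@k; g=abs(r)<3; a,A=a[g],A[g]
print('n',len(a),'x=',k,'angle deg',np.degrees(np.arctan(k[0])),'x at y=-66:',k@[-66,100,1],'y=66',k@[66,100,1])
# reference: cabinet right side face (y=-80)
m=(abs(q[...,0])<50)&(q[...,2]>45)&(q[...,2]<175)&(abs(q[...,1]+80)<12)
a=q[m];k2=np.polyfit(a[:,0],a[:,1],1);print('right side slope deg',np.degrees(np.arctan(k2[0])),'y',k2[1])
# lip/roof front edge
m=(abs(q[...,2]-196)<4)&(abs(q[...,1])<100)&(abs(q[...,0])<120)
print('roof x min by y',[ (y,np.nanpercentile(q[m&(abs(q[...,1]-y)<6)][:,0],[2]).round(1)) for y in(-60,-40,-20,0,40,60)])
E
```

```text
time: 22.67
tool_pos: [475.7, 94.5, 225.7]
tcp_rot: [-1.492, 1.535, 0.313]
contact_force: [0.3, 0.6, 0.4]
grip_width: 0.3
[ 0.03  0.25  1.66  0.01  1.2  -1.78] [0.26063664 0.55575352 0.42894965]
n 1310 x= [-6.79165800e-03  1.47230113e-03 -7.21272739e+01] angle deg -0.3891273562989209 x at y=-66: -71.53179436182229 y=66 -72.428293217758
right side slope deg 0.08482538379536099 y -80.8219677790819
roof x min by y [(-60, array([-83.2])), (-40, array([-83.1])), (-20, array([-83.4])), (0, array([-82.6])), (40, array([-51.1])), (60, array([-38.5]))]
```

View pics/side23v.png

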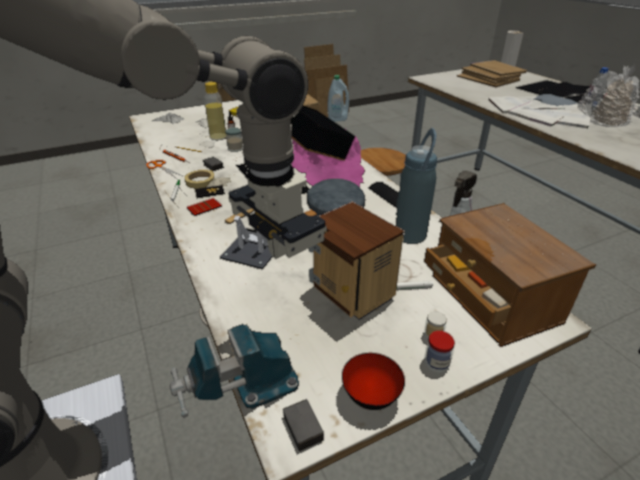

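```bash
python3 - <<'E'
from h import *
Rc,oc=T(13.25,(677.5,161,0))
for n in('scene23','side23'):
    q=(cloud(load(n))-oc)@Rc
    m=(q[...,1]>26)&(q[...,1]<62)&(q[...,0]<-66)&(q[...,0]>-76)&(q[...,2]>172)&(q[...,2]<192)
    print(n,m.sum(),np.percentile(q[m][:,2],[10,50,90]) if m.any() else None)
a=load('side0')['frame'].astype(int);b=load('side23')['frame'].astype(int);d=abs(a-b).max(2)
print('changed px bystander regions',[(d[y0:y1,x0:x1]>40).sum() for x0,y0,x1,y1 in((335,345,410,412),(420,308,460,375),(278,395,330,450))])
print([ (abs(load('scene0')['frame'].astype(int)-load('scene23')['frame'].astype(int)).max(2)[r[1]:r[3],r[0]:r[2]]>40).sum() for r in((225,260,270,320),(378,205,428,245))])
cv2.imwrite('pics/s23z.png',cv2.resize(load('scene23')['frame'][190:320,220:440,::-1],None,fx=3.6,fy=3.6,interpolation=cv2.INTER_CUBIC))
E
```

```text
scene23 41 [174.03696533 177.53104028 180.50378413]
side23 0 None
changed px bystander regions [np.int64(0), np.int64(0), np.int64(16)]
[np.int64(0), np.int64(51)]
```

View pics/s23z.png

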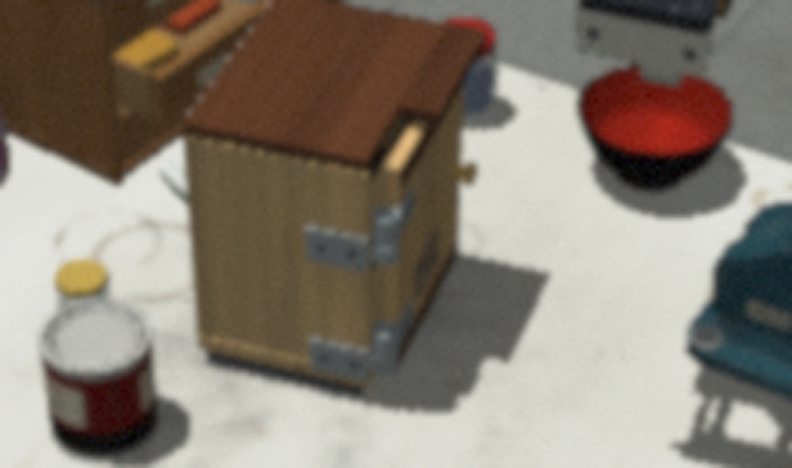

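The scene crop shows the door shut, both knuckles on their brackets at (392,228) and (388,340), and jars, tin and bowl in place. The gripper only hides part of the bowl's rim. Handing in.

```bash
python3 -c "
from plant import *
print(close_job())"
```

```text
the job is handed in; nothing more can be done
None
```

The door is hung on both pins and shut, and I handed the job in at about 22.7 s of the 61 s allowed. No verdict was reported.

**What I did:**
- **Lift and hang:** I pinched the door by its top edge, lifted it out along its own plane and held it upright at 90° open. I lined the knuckle bores up with the pins through the wrist camera and lowered it.
- **Release:** I let go only after the upward force on the tool rose to about 10 N with the descent stopped, while still gripping.
- **Closing:** I swung the door to about 51° with the fingers either side of it. Then I pushed it shut with closed, tilted fingertips under the roof lip until the force reached about 13 N, and backed off.

**Last checks:**
- **Door angle:** measured in the side view, the door face is within about 0.4° of the cabinet front. The free edge is at x ≈ -71.5 mm against -74 mm nominal for the outer face.
- **Seating:** both knuckles appear on their brackets in the scene view. The few readable depth points put the door's top edge at about 177.5 mm against 180 mm nominal, so they only roughly confirm the seating height. The side camera gave no reading there.
- **Robot:** clear of everything, with tool force about 0.
- **Bystanders:** the two jars and the tin show no change from the first pictures. The bowl showed none from the side; 51 pixels changed in the scene view, where the gripper hides part of its rim. The sanding block had 16 changed pixels, and it looks to be in its original place.

**Disagreements and limits:**
- During alignment the scene camera put the pins 3–9 mm off sideways. The wrist view said under 1 mm, and the fit bore the wrist view out.
- The door seated about 3 mm lower than I had predicted from the grasp, which I put down to measurement error.
- Joint 5 read 0.28, which is its lower limit, while backing off; I moved off it straight away.

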